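# Fit the filter slide, then unlock the lamp dial to full

### The arm

A 6-joint arm with a two-finger parallel gripper is mounted at the origin on the work surface. World frame = base frame: x ahead of the robot, y to its left, z up, the work surface at z = 0. Lengths are in m, angles in degrees, forces in N, time in s.
With the tool pointing down it reaches from about 0.4 to 0.825 m from the base axis. Payload 7 kg.
Tool frame: the origin (TCP) lies midway between the tips of the shut fingers; the grasp point (between the pads) lies 19 mm behind it (r.grasp_offset is the distance from the TCP to the grasp point, in m); z points along the fingers, x is the direction in which the jaws open and shut, and the axes are right-handed (so a half turn about z gives the same grasp; the last joint's range is limited). The gripper opens to 88 mm and grips with 3 to 60 N. Pads are 19 mm wide; open, the fingers measure 130 mm over their backs; the gripper's body (78 mm by 193 mm) begins 47 mm behind the grasp point.
Start: joints at [-52.477, 20.546, 0.682, 0, -70.136, -16.507], TCP at [0.242, -0.63, 0.227] pointing down, gripper open.
Joint ranges: [-176.03, 176.03], [-82.01, 121.73], [-58.28, 71.71], [-173.87, 95.51], [-174.79, -0.11], [-173.66, 173.66]. Speed limits (degrees/s): [136.94, 136.94, 172.46, 180, 180, 180].

### API

Orientations are given as [roll, pitch, yaw] about the fixed x, y, z axes, in that order (R = Rz(yaw) Ry(pitch) Rx(roll)).
In Python, from plant import r gives the robot as it stands.
- The arm moves only by the tool step_arm, never from a script. Its argument "deltas" is a list of rows, each a list of 7 numbers: the turn, a rotation vector about the tool's x, y, z in rad, then the shift along the tool's x, y, z in mm, then the opening, from -1 (shut) to 1 (fully open), so that 0 is half open. In form: [[ax, ay, az, x, y, z, grip], ...]. A call has 1 to 10 rows; each row shifts and turns the pose as measured when the row begins, along the tool's axes as they then stand; what a row does not reach is not made up. A row lasts 1/10 s, in which the tool goes at most 50 mm and 8.59 degrees, less where a joint would pass 70% of its speed; a pose out of reach is approached as far as the arm can. A call with a gripper value outside its range is refused whole. The fingers move at their own pace and stop on an object; "squeeze" is the grip in N (left out, the last holds). Time passes only in rows, so rows that do not move let the fingers close. It gives the time, the measured TCP pose, the force and the opening at its end, in the units of the state.
- r.get_state(): the state, without advancing time (a new reading comes with each control period).
- r.capture(name): name is "scene" or "side" or "wrist"; returns the picture (400x640x3 uint8, red, green, blue); there is no depth.
- r.camera_info(name): a dict with "vertical_fov" (degrees; the focal length in pixels is half the picture's height over the tangent of half this angle, whatever the lens; pixels are square), "cx", "cy" (the principal point, pixels), "view" (4x4, takes a point from world to camera coordinates). Camera axes: x right, y down, z forward; pixel columns grow to the right and rows downward; lengths in m; the calibration is good to about 2 mm. A picture is of the moment at which its call begins: read the wrist's pose just before it. camera_info takes no time and is no camera call; for the wrist camera it gives the pose at the moment of the call.
- r.close_job(): hands the job in, once; it reports no verdict.
The state is a dict: "time_s": time; "joints": joint angles; "qd": joint speeds; "joint_torque": joint torques, N m; "tcp_pos": TCP position; "eef_rot": TCP orientation; "contact_force": force on the tool from outside, world axes, zero at the start; "moment": the same for the moment, N m; "gripper_width": finger opening in m.
Only numpy, scipy, OpenCV 4.12 (cv2) and the standard library are available. Lean on these libraries where they do the work, as an engineer would, in place of code of your own. Each camera call takes 0.05 s, during which the arm holds its last target.

### The job

Get the microscope illuminator ready without dazzling the camera: first push the filter slide (the narrow one with the round window) into the slot of the filter housing until it is fully home and let go of it. Then, with the filter in place, push the lamp dial in, turn it clockwise past its guard to its full position, and let it spring back out. Leave the wider blank slide and the other loose things where they are.

Things in the scene. Friction and masses are not known exactly. Their poses are not given: they have to be found in the camera images.
- filter_slide: Loose filter slide, about 70 g, lying flat. Bright metal blade 60 long, 24 wide, 5 thick, with a round window; upright black tab 34 long, 14 thick, 42 high, to grip. Origin: underside, middle of the shoulder where blade meets tab. x to the blade's tip (blade x 0 to 60 mm, tab x -34 to 0), y across (tab's gripping faces at y +-7 mm), z up. Centre of mass near x = +5 mm.
- blank_slide: Loose bystander: blank slide, like the filter slide but with a blade 44 mm wide and no window; it does not fit the slot. Same origin and axes. The two slides lie in either of two places.
- filter_housing: Fixed grey filter housing, 120 wide, 95 high, 130 deep, a black finned lamp tube behind it; the slot is midway along its front face. Origin: on the table under the slot mouth. x points level into the housing, y along its front face (plane x = 0), z up.
- slot_mouth (a point): Middle of the lower edge of the flat slot in the housing's front face, 40 mm above the table; axes as the housing (x into the slot). Slot 28 wide, 9 high, 80 deep, floor at z = 0 here; its first 10 mm flare by 4 mm on every side. The blade goes in flat, window up; it is home when the tab stops against the front face: the slide's origin is then at this point.
- lamp_box: Fixed pale control box, panel 180 by 240, tipped back 27 degrees on a stand, so its panel looks up and to the box's front (-x). Origin: on the table below the dial; the panel is 85 mm above it there. y along the panel's width, z up. Panel marks: four lines for the dim range, one round dot for full.
- dial_grip (a point): Point on the black lamp dial's axis, 8 mm below the top of its bar grip (46 long, 14 thick, 32 high, on a disc of 52 diameter). z: the axis, out of the panel, 27 degrees from vertical. x: along the bar to its pointer end (white line). Gripping faces at y +-7 mm. It turns and sinks with the dial; with the dial out it is 42 mm off the panel.
- dial (a joint): Turn of the lamp dial, rad, growing clockwise seen from in front. Free from 0 to about 0.6 (dim range; starts at 0.05 to 0.5), where an inner guard stops it. Pushed in, it passes the guard and goes on to an end stop at 1.30; full position 1.25, play 0.05 either way. Light to turn (0.04 N m).
- dial_push (a joint): How far the dial is pushed in along its axis, m: 0 out, 0.007 at its stop. A spring pushes it out, 4 N rising to 7.5 N. The guard is passed only when it is over 0.006 in. Let go between positions it stays caught in; at the full position it springs out to 0.
- objective: Loose bystander: steel microscope objective, 30 diameter, 48 high, standing between the housing and the lamp box. Origin under its centre.
- post_holder: Loose bystander: black post holder on a round foot, 40 diameter, 70 high. Origin under its centre.
- screw_jar: Loose bystander: small clear jar with a black cap, 48 diameter, 55 high. Origin under its centre.
- sample_disc: Loose bystander: bright metal disc, 76 diameter, 10 high. Origin under its centre.
- driver: Loose bystander: screwdriver with a black handle, 170 long, lying. Origin under its middle.
Mind the look-alikes: they are no part of the job. Leave any blue look-alike of the filter_slide alone. What is shaped like the filter_housing but yellow is not meant.

How it is judged:
By the outcome, as a careful person would: the job done as asked, in the order asked, and still so for the second after the job is handed in, with the robot touching nothing.
It also fails if it takes over 61 s, if anything falls off the work surface, if the arm or the gripper's body presses on something with over 40 N, if the wrist force passes 120 N, or if a joint passes its speed limit or range.

## Working session

There is one attempt and no reset: what is moved stays moved. The work goes in short steps, Python scripts to look and compute and a tool call to move; the robot and the scene stay as the last step left them, time stands still between calls to the robot, and variables do not carry over. Pictures are saved under pics/ and viewed, and the job is handed in when it is done.

Besides the shell and the picture viewer there is one more tool, called after "Request:" by a JSON object that holds its "fn" and its "kwargs". step_arm: Moves the arm, as the interface text tells. Its arguments: {"type":"object","properties":{"deltas":{"type":"array","items":{"type":"array","items":{"type":"number"}}},"squeeze":{"type":"number"}},"required":["deltas"]}

```bash
ls; mkdir -p pics; python3 - <<'E'
from plant import r
import cv2
print(r.get_state())
for n in ("scene","side","wrist"):
    i=r.camera_info(n); print(n,i)
    cv2.imwrite(f"pics/{n}0.png",r.capture(n)[:,:,::-1])
E
```

```text
pics
{'time_s': 0.0, 'joints': array([-5.24756947e+01,  2.05919045e+01,  6.34278283e-01, -1.92738756e-02,
       -7.01354734e+01, -1.65086931e+01]), 'qd': array([-0.00279688, -0.01600084, -0.01098403,  0.13229446, -0.02692502,
        0.04330552]), 'joint_torque': array([-3.04068762e-04, -5.82717705e+01,  2.93073070e+01,  6.99728519e+00,
        7.17966323e-03, -1.61358962e-04]), 'tcp_pos': array([ 0.24188939, -0.62965518,  0.22562388]), 'eef_rot': array([-1.79990914e+02, -9.44106105e-02,  1.11009041e+02]), 'contact_force': array([-0.58283749,  0.80762925, -0.09436381]), 'moment': array([-0.02310644,  0.02389725,  0.01833749]), 'gripper_width': 0.08735048582804579}
scene {'vertical_fov': 47.35822107714043, 'cx': 321.8733631241518, 'cy': 192.57703136411615, 'view': array([[-0.12020133,  0.99269199, -0.01068914,  0.01613019],
       [ 0.61182528,  0.06559567, -0.78826838, -0.1648693 ],
       [-0.78180654, -0.10129079, -0.61523874,  1.5723672 ],
       [ 0.        ,  0.        ,  0.        ,  1.        ]])}
side {'vertical_fov': 49.85007874978685, 'cx': 327.4214751643039, 'cy': 201.06231197064804, 'view': array([[-0.84276737, -0.53814826, -0.01181557,  0.38699473],
       [-0.3674448 ,  0.59120063, -0.7179597 ,  0.20522951],
       [ 0.39335413, -0.60073145, -0.69598438,  1.19296895],
       [ 0.        ,  0.        ,  0.        ,  1.        ]])}
wrist {'vertical_fov': 66.75876880988169, 'cx': 322.3301633288169, 'cy': 192.07411268813385, 'view': array([[-0.35804211,  0.9337008 ,  0.00294406,  0.67319289],
       [ 0.89025103,  0.34042651,  0.3025936 , -0.03851888],
       [ 0.28152965,  0.11096221, -0.95311513,  0.39181898],
       [ 0.        ,  0.        ,  0.        ,  1.        ]])}
```

View pics/scene0.png

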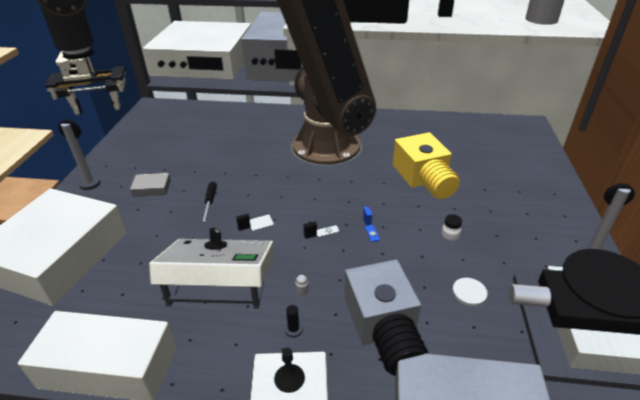

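View pics/side0.png

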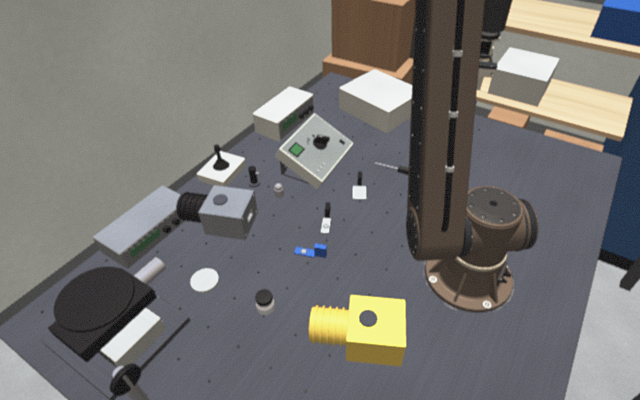

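View pics/wrist0.png

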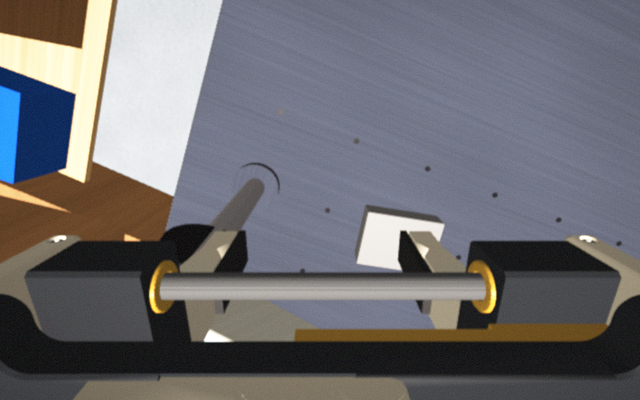

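The scene picture shows white slides at (322,230) and (255,222), a blue look-alike at (371,224), the grey housing at (380,300), the yellow one at (425,160), and the lamp box at (212,262). I'll enlarge these next.

```bash
cat > h.py <<'E'
import numpy as np, cv2
from plant import r
def K(n):
    i=r.camera_info(n); f=200/np.tan(np.radians(i["vertical_fov"]/2)); return f,i["cx"],i["cy"],np.array(i["view"])
def ray(n,u,v,k=None):
    f,cx,cy,V=k or K(n); d=V[:3,:3].T@np.array([(u-cx)/f,(v-cy)/f,1]); c=-V[:3,:3].T@V[:3,3]; return c,d/np.linalg.norm(d)
def onz(n,u,v,z,k=None):
    c,d=ray(n,u,v,k); return c+d*(z-c[2])/d[2]
def proj(n,p,k=None):
    f,cx,cy,V=k or K(n); q=V[:3,:3]@np.array(p)+V[:3,3]; return np.array([f*q[0]/q[2]+cx,f*q[1]/q[2]+cy])
def tri(obs):
    A=np.zeros((3,3));b=np.zeros(3)
    for c,d in obs:
        P=np.eye(3)-np.outer(d,d);A+=P;b+=P@c
    p=np.linalg.solve(A,b); return p,[np.linalg.norm((np.eye(3)-np.outer(d,d))@(p-c)) for c,d in obs]
def crop(img,x0,y0,x1,y1,s,fn):
    c=cv2.resize(img[y0:y1,x0:x1],None,fx=s,fy=s,interpolation=cv2.INTER_CUBIC)
    cv2.imwrite(fn,c)
E
python3 - <<'E'
from h import *
s=cv2.imread('pics/scene0.png');d=cv2.imread('pics/side0.png')
crop(s,230,200,390,250,5,'pics/c1.png')
crop(s,140,220,290,310,5,'pics/c2.png')
crop(d,260,100,360,200,6,'pics/c3.png')
crop(d,170,170,390,270,3.6,'pics/c4.png')
crop(s,330,250,430,370,5,'pics/c5.png')
E
```

```text
(no output)
```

View pics/c1.png

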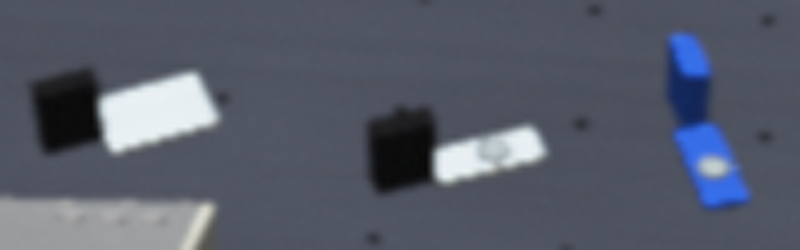

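View pics/c2.png

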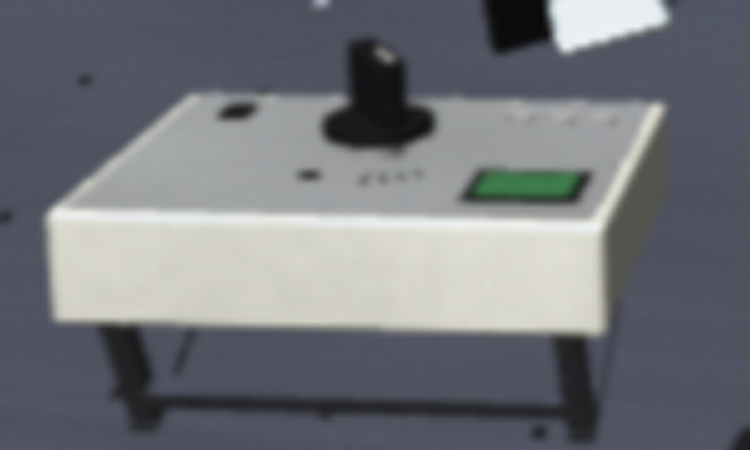

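View pics/c3.png

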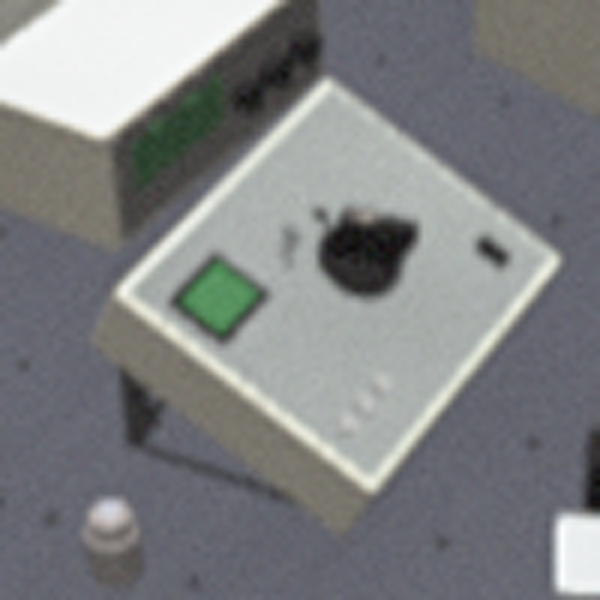

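View pics/c4.png

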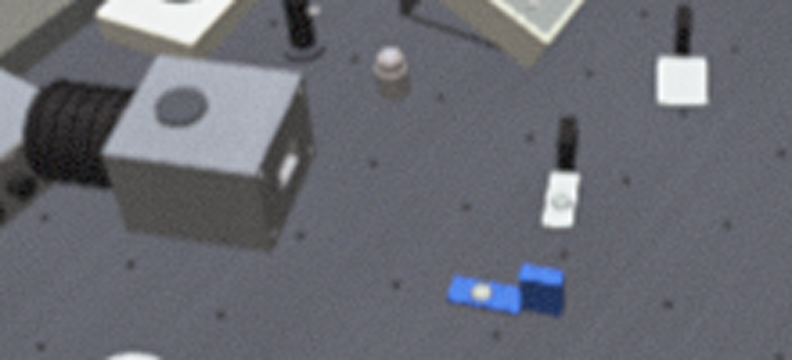

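View pics/c5.png

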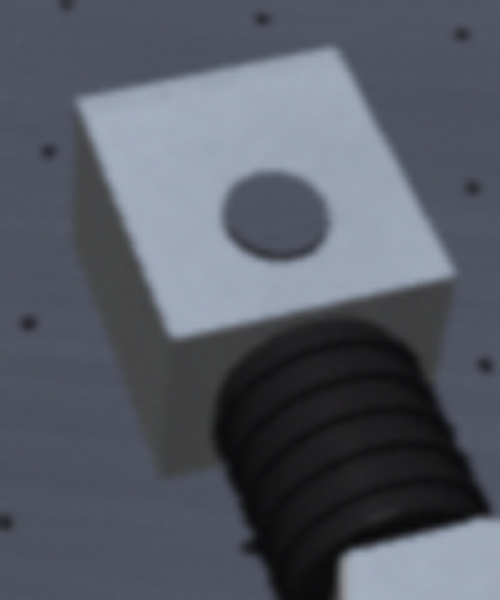

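Named candidates (scene px): the narrow blade with a round window at (326,231) fits the filter_slide. The wide blade with no window at (255,222) is the blank, and the blue one at (371,224) is the look-alike. The crop confirms this. The grey housing at (380,300) is the one meant, and its slot faces the robot. Now I'll measure.

```bash
python3 - <<'E'
from h import *
np.set_printoptions(precision=4,suppress=True)
S=cv2.imread('pics/scene0.png');D=cv2.imread('pics/side0.png')
def blade(n,img,box):
    x0,y0,x1,y1=box
    g=img[y0:y1,x0:x1].min(axis=2)
    up=cv2.resize(g,None,fx=4,fy=4,interpolation=cv2.INTER_CUBIC)
    m=(up>125).astype(np.uint8)
    c=max(cv2.findContours(m,0,2)[0],key=cv2.contourArea)[:,0,:]
    pts=np.array([onz(n,(u+.5)/4-.5+x0,(v+.5)/4-.5+y0,.005)[:2] for u,v in c])*1000
    h=cv2.convexHull(pts.astype(np.float32)); rc=cv2.minAreaRect(h); print(n,rc, cv2.boxPoints(rc).tolist())
blade('scene',S,(310,215,350,245)); blade('side',D,(305,205,345,245))
# housing top
sc=[(78,98),(335,48),(455,272),(172,338)]
sc=[(a/5+330,b/5+250) for a,b in sc]
P=[onz('scene',u,v,.095) for u,v in sc]; print('house scene\n',np.array(P))
for a,b in ((0,1),(1,2),(2,3),(3,0)): print(np.linalg.norm(P[a]-P[b]), np.degrees(np.arctan2(*(P[b]-P[a])[1::-1])))
sd=[(107,150),(275,168),(303,75),(155,57)]; sd=[(a/3.6+170,b/3.6+170) for a,b in sd]
Q=[onz('side',u,v,.095) for u,v in sd]; print('house side\n',np.array(Q))
for a,b in ((0,1),(1,2),(2,3),(3,0)): print(np.linalg.norm(Q[a]-Q[b]), np.degrees(np.arctan2(*(Q[b]-Q[a])[1::-1])))
# panel corners tri  scene c2: robot-side edge is top: (190,93),(662,102),(607,220),(48,212)
ps=[(190,93),(662,102),(607,218),(48,210)]; ps=[(a/5+140,b/5+220) for a,b in ps]
# side c3 correspond: 
pd=[(562,258),(373,490),(118,290),(328,78)]; pd=[(a/6+260,b/6+100) for a,b in pd]
for a,b in zip(ps,pd): print('panel',*tri([ray('scene',*a),ray('side',*b)]))
E
```

```text
scene ((435.9781188964844, 50.36394500732422), (30.058753967285156, 63.62356948852539), 26.249950408935547) [[408.4287109375, 72.24777221679688], [436.56866455078125, 15.18549919128418], [463.52752685546875, 28.480117797851562], [435.3875732421875, 85.54238891601562]]
side ((433.13299560546875, 52.619728088378906), (29.773727416992188, 67.52761840820312), 26.562047958374023) [[404.7193908691406, 76.16287231445312], [434.9154968261719, 15.762758255004883], [461.5466003417969, 29.076583862304688], [431.3504943847656, 89.47669982910156]]
house scene
 [[0.6532 0.1158 0.095 ]
 [0.6109 0.2269 0.095 ]
 [0.7296 0.2736 0.095 ]
 [0.7742 0.1623 0.095 ]]
0.11882448888486649 110.81162597313515
0.12749432577889666 21.505580598110104
0.11993599386279312 -68.13613009933638
0.12968828040440142 -158.98829853343256
house side
 [[0.7248 0.2708 0.095 ]
 [0.5963 0.2144 0.095 ]
 [0.6473 0.1179 0.095 ]
 [0.7702 0.1673 0.095 ]]
0.14030323221559693 -156.3256612503316
0.10922540477899655 -62.15841124494627
0.1324219389979667 21.938284047855685
0.11294838592574756 113.67186816799115
panel [ 0.5465 -0.3155  0.0412] [np.float64(0.00010923853178511208), np.float64(0.00010923853178520829)]
panel [ 0.5278 -0.0765  0.042 ] [np.float64(0.00025720369303478387), np.float64(0.0002572036930348338)]
panel [ 0.6833 -0.0618  0.1255] [np.float64(0.0006286994342604179), np.float64(0.000628699434260438)]
panel [ 0.7044 -0.3008  0.1238] [np.float64(0.0002511882498604604), np.float64(0.0002511882498605053)]
```

```bash
cat >> h.py <<'E'
from scipy.spatial.transform import Rotation as Ro
def down(yaw): return Ro.from_euler('xyz',[180,0,yaw],degrees=True)
def cur():
    s=r.get_state(); return np.array(s['tcp_pos']),Ro.from_euler('xyz',s['eef_rot'],degrees=True),s
def plan(p,R,n,p0=None,R0=None):
    """n equal rows: constant turn about fixed axis + straight line; shift along tool axes at row start"""
    if p0 is None: p0,R0,_=cur()
    w=(R0.inv()*R).as_rotvec()
    out=[]
    for i in range(n):
        Ri=R0*Ro.from_rotvec(w*i/n)
        out.append(list(np.round(w/n,3)+0.)+list(np.round(Ri.inv().apply((np.array(p)-p0)/n*1000),1)+0.))
    print('rows',n,'tot deg',np.degrees(np.linalg.norm(w)).round(2),'dist mm',np.linalg.norm(p-p0)*1000)
    for o in out: print([float(x) for x in o])
E
python3 - <<'E'
from h import *
plan(np.array([.4565,.0068,.2]),down(206.3),16)
E
```

```text
rows 16 tot deg 95.29 dist mm 672.2573822822743
[0.0, 0.0, -0.104, 32.3, 26.8, 1.7]
[0.0, 0.0, -0.104, 29.4, 30.0, 1.6]
[0.0, 0.0, -0.104, 26.1, 32.9, 1.6]
[0.0, 0.0, -0.104, 22.6, 35.4, 1.6]
[0.0, 0.0, -0.104, 18.8, 37.6, 1.6]
[0.0, 0.0, -0.104, 14.8, 39.3, 1.6]
[0.0, 0.0, -0.104, 10.6, 40.6, 1.6]
[0.0, 0.0, -0.104, 6.3, 41.5, 1.6]
[0.0, 0.0, -0.104, 2.0, 41.9, 1.6]
[0.0, 0.0, -0.104, -2.4, 41.9, 1.6]
[0.0, 0.0, -0.104, -6.7, 41.4, 1.6]
[0.0, 0.0, -0.104, -11.0, 40.5, 1.6]
[0.0, 0.0, -0.104, -15.1, 39.2, 1.6]
[0.0, 0.0, -0.104, -19.1, 37.4, 1.6]
[0.0, 0.0, -0.104, -22.9, 35.2, 1.6]
[0.0, 0.0, -0.104, -26.4, 32.6, 1.6]
```

Request:
{"fn": "step_arm", "kwargs": {"deltas": [[0, 0, -0.104, 32, 27, 1.6, 1], [0, 0, -0.104, 29, 30, 1.6, 1], [0, 0, -0.104, 26, 33, 1.6, 1], [0, 0, -0.104, 22.5, 35.5, 1.6, 1], [0, 0, -0.104, 19, 37.5, 1.6, 1], [0, 0, -0.104, 15, 39, 1.6, 1], [0, 0, -0.104, 10.5, 40.5, 1.6, 1], [0, 0, -0.104, 6, 41.5, 1.6, 1], [0, 0, -0.104, 2, 42, 1.6, 1], [0, 0, -0.104, -2.5, 42, 1.6, 1]], "squeeze": 35}}

```text
time_s: 1.15
tcp_pos: [0.3712, -0.2199, 0.2056]
eef_rot: [179.7, -0.3, 172.4]
contact_force: [0.8, -0.5, 0.3]
gripper_width: 0.0877
```

```bash
python3 - <<'E'
from h import *
plan(np.array([.4565,.0068,.2]),down(206.3),9)
E
```

```text
rows 9 tot deg 33.88 dist mm 242.2743465027993
[0.001, 0.0, -0.066, -6.1, 26.2, 0.7]
[0.001, 0.0, -0.066, -7.8, 25.8, 0.7]
[0.001, 0.0, -0.066, -9.5, 25.2, 0.7]
[0.001, 0.0, -0.066, -11.1, 24.5, 0.7]
[0.001, 0.0, -0.066, -12.7, 23.7, 0.7]
[0.001, 0.0, -0.066, -14.2, 22.9, 0.7]
[0.001, 0.0, -0.066, -15.7, 21.9, 0.6]
[0.001, 0.0, -0.066, -17.1, 20.8, 0.6]
[0.001, 0.0, -0.066, -18.4, 19.6, 0.6]
```

Request:
{"fn": "step_arm", "kwargs": {"deltas": [[0.001, 0, -0.066, -6, 26, 0.7, 0.3], [0.001, 0, -0.066, -8, 26, 0.7, 0.3], [0.001, 0, -0.066, -9.5, 25, 0.7, 0.3], [0.001, 0, -0.066, -11, 24.5, 0.7, 0.3], [0.001, 0, -0.066, -12.5, 23.5, 0.7, 0.3], [0.001, 0, -0.066, -14, 23, 0.7, 0.3], [0.001, 0, -0.066, -15.5, 22, 0.6, 0.3], [0.001, 0, -0.066, -17, 21, 0.6, 0.3], [0.001, 0, -0.066, -18.5, 19.5, 0.6, 0.3], [0, 0, 0, 0, 0, 0, 0.3]]}}

```text
time_s: 2.15
tcp_pos: [0.4538, 0.0225, 0.1999]
eef_rot: [-179.9, -0.1, -151.5]
contact_force: [-0.6, -0.5, -0.1]
gripper_width: 0.0571
```

```bash
python3 - <<'E'
from h import *
k=K('wrist'); print(k, cur()[:1],cur()[2]['joints'])
im=r.capture('wrist')[:,:,::-1]; cv2.imwrite('pics/w1.png',im)
E
```

```text
(np.float64(303.5535262253787), 322.3301633288169, 192.07411268813385, array([[-0.87915733, -0.47652959,  0.00139324,  0.40967343],
       [-0.45386091,  0.8382194 ,  0.30232187,  0.15687305],
       [-0.14523316,  0.26515615, -0.95320488,  0.42535755],
       [ 0.        ,  0.        ,  0.        ,  1.        ]])) (array([0.45378344, 0.02246534, 0.19986351]),) [ 27.92496374   0.4954555  -28.24415097   0.14935624 -61.33125915
   0.49327695]
```

View pics/w1.png

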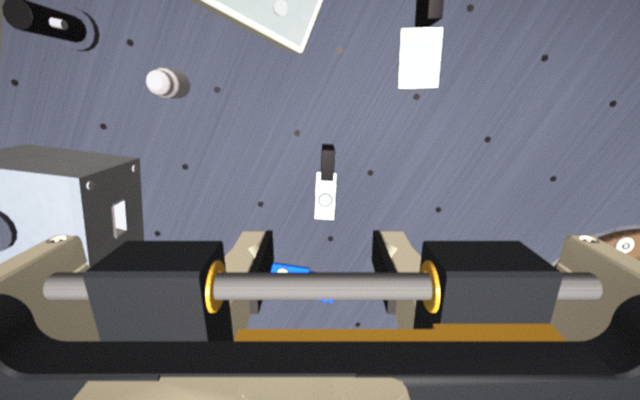

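```bash
python3 - <<'E'
from h import *
np.set_printoptions(precision=4,suppress=True)
k=K('wrist'); p,R,s=cur()
print(proj('wrist',[.449,.022,.005],k),proj('wrist',p,k))
img=cv2.imread('pics/w1.png'); x0,y0,x1,y1=300,140,350,230
g=img[y0:y1,x0:x1].min(axis=2)
up=cv2.resize(g,None,fx=4,fy=4,interpolation=cv2.INTER_CUBIC)
c=max(cv2.findContours((up>150).astype(np.uint8),0,2)[0],key=cv2.contourArea)[:,0,:]
pts=np.array([onz('wrist',(u+.5)/4-.5+x0,(v+.5)/4-.5+y0,.005,k)[:2] for u,v in c])*1000
rc=cv2.minAreaRect(cv2.convexHull(pts.astype(np.float32))); print(rc); print(cv2.boxPoints(rc))
crop(img,295,135,355,230,6,'pics/w1c.png'); crop(img,0,130,150,250,5,'pics/w1h.png')
E
```

```text
[325.0437 169.8317] [322.8517 244.4469]
((433.2843933105469, 51.16551208496094), (27.207801818847656, 63.091285705566406), 25.915918350219727)
[[407.2615  73.5932]
 [434.8356  16.8466]
 [459.3073  28.7378]
 [431.7332  85.4844]]
```

View pics/w1c.png

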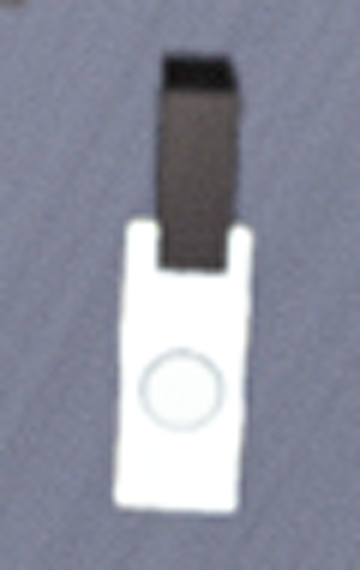

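View pics/w1h.png

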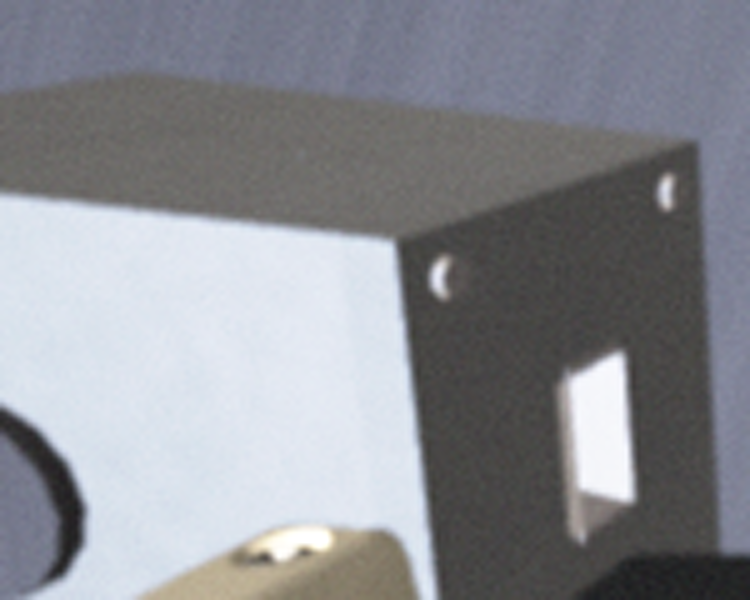

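```bash
python3 - <<'E'
from h import *
np.set_printoptions(precision=4,suppress=True)
k=K('wrist')
q=[onz('wrist',u/6+295-.4,v/6+135-.4,.042,k) for u,v in ((162,90),(237,92),(226,270),(160,270))]
q=np.array(q);print(q,q.mean(0))
a=(q[0]+q[1])/2;b=(q[2]+q[3])/2;print(np.linalg.norm(b-a),np.degrees(np.arctan2(*(b-a)[1::-1])))
hp=[onz('wrist',u/5-.4,v/5+130-.4,.095,k) for u,v in ((400,240),(697,142),(140,72))]
hp=np.array(hp);print(hp, np.linalg.norm(hp[0]-hp[1]),np.degrees(np.arctan2(*(hp[0]-hp[1])[1::-1])))
hp=[onz('wrist',u/5-.4,v/5+130-.4,.040,k) for u,v in ((583,545),(637,500))]
print(hp)
# intersect slot corner rays w/ front plane from scene corners
A=np.array([.6532,.1158,0]);B=np.array([.6109,.2269,0]);n=np.cross(B-A,[0,0,1]);n/=np.linalg.norm(n)
for u,v in ((565,372),(625,350),(637,500),(583,545)):
    c,d=ray('wrist',u/5-.4,v/5+130-.4,k);print(c+d*((A-c)@n)/(d@n))
E
```

```text
[[ 0.467  -0.0029  0.042 ]
 [ 0.4554 -0.0088  0.042 ]
 [ 0.4416  0.0202  0.042 ]
 [ 0.452   0.0258  0.042 ]] [0.454  0.0086 0.042 ]
0.03226136869727534 116.5845795808713
[[0.6494 0.1136 0.095 ]
 [0.6084 0.0714 0.095 ]
 [0.6966 0.1051 0.095 ]] 0.05883808355096822 45.827574325640526
[array([0.6262, 0.2002, 0.04  ]), array([0.6187, 0.1833, 0.04  ])]
[0.6382 0.1551 0.0484]
[0.6375 0.1571 0.0277]
[0.6239 0.1928 0.027 ]
[0.6232 0.1946 0.0471]
```

```bash
python3 - <<'E'
from h import *
np.set_printoptions(precision=4,suppress=True)
k=K('wrist')
w=lambda u,v:(u/5-.4,v/5+130-.4)
print('slot c',onz('wrist',*w(602,442),.0445,k))
for (u,v),z in (((565,372),.053),((625,350),.036),((637,500),.036),((583,545),.053)): print(onz('wrist',*w(u,v),z,k))
print('bottom corner',onz('wrist',*w(697,142),0,k),'top',onz('wrist',*w(400,240),.095,k))
# side view slot
D=cv2.imread('pics/side0.png'); crop(D,190,180,270,250,9,'pics/c6.png')
E
```

```text
slot c [0.628  0.17   0.0445]
[0.636  0.1521 0.053 ]
[0.6338 0.1519 0.036 ]
[0.6203 0.1862 0.036 ]
[0.6207 0.1899 0.053 ]
bottom corner [0.6503 0.1154 0.    ] top [0.6494 0.1136 0.095 ]
```

View pics/c6.png

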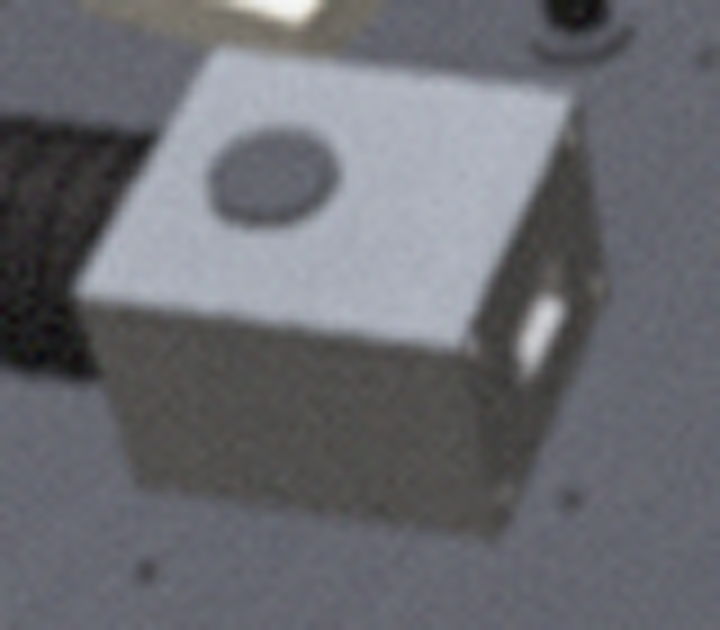

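```bash
python3 - <<'E'
from h import *
plan(np.array([.4543,.0088,.06]),down(206.3),6)
D=lambda u,v:onz('side',u/9+190-.4,v/9+180-.4,.095)
print(D(575,92),D(468,345))
E
```

```text
rows 6 tot deg 2.08 dist mm 140.35019327587707
[0.0, 0.0, 0.006, 0.8, -1.9, 23.3]
[0.0, 0.0, 0.006, 0.8, -1.9, 23.3]
[0.0, 0.0, 0.006, 0.8, -1.9, 23.3]
[0.0, 0.0, 0.006, 0.8, -1.9, 23.3]
[0.0, 0.0, 0.006, 0.8, -2.0, 23.3]
[0.0, 0.0, 0.006, 0.8, -2.0, 23.3]
[0.65200419 0.11541694 0.095     ] [0.60468337 0.22555907 0.095     ]
```

Request:
{"fn": "step_arm", "kwargs": {"deltas": [[0, 0, 0.006, 0.8, -1.9, 23.3, 0.3], [0, 0, 0.006, 0.8, -1.9, 23.3, 0.3], [0, 0, 0.006, 0.8, -1.9, 23.3, 0.3], [0, 0, 0.006, 0.8, -1.9, 23.3, 0.3], [0, 0, 0.006, 0.8, -2, 23.3, 0.3], [0, 0, 0.006, 0.8, -2, 23.3, 0.3], [0, 0, 0, 0, 0, 0, 0.3]]}}

```text
time_s: 2.9
tcp_pos: [0.4526, 0.0046, 0.0567]
eef_rot: [-179.9, 0.0, -154.2]
contact_force: [-0.0, -0.2, -0.0]
gripper_width: 0.0571
```

```bash
python3 - <<'E'
from h import *
plan(np.array([.4543,.0088,.011]),down(206.3),4)
E
```

```text
rows 4 tot deg 0.54 dist mm 45.89270831677829
[-0.001, 0.0, -0.002, -0.8, 0.8, 11.4]
[-0.001, 0.0, -0.002, -0.8, 0.8, 11.4]
[-0.001, 0.0, -0.002, -0.8, 0.8, 11.4]
[-0.001, 0.0, -0.002, -0.8, 0.8, 11.4]
```

Request:
{"fn": "step_arm", "kwargs": {"deltas": [[0, 0, -0.002, -0.8, 0.8, 11.4, 0.3], [0, 0, -0.002, -0.8, 0.8, 11.4, 0.3], [0, 0, -0.002, -0.8, 0.8, 11.4, 0.3], [0, 0, -0.002, -0.5, 0.6, 9.5, 0.3], [0, 0, 0, 0, 0, 0, 0.3], [0, 0, 0, 0, 0, 0, 0.3]]}}

```text
time_s: 3.5
tcp_pos: [0.456, 0.0078, 0.0149]
eef_rot: [-179.8, 0.2, -153.9]
contact_force: [1.1, 0.5, 1.0]
gripper_width: 0.0571
```

```bash
python3 - <<'E'
from h import *
print(cur()[2]['tcp_pos'],cur()[2]['eef_rot'])
plan(np.array([.4543,.0088,.011]),down(206.3),2)
E
```

```text
[0.4559564  0.00781002 0.01485565] [-179.82524511    0.23339737 -153.86273455]
rows 2 tot deg 0.33 dist mm 4.311587371531288
[-0.002, 0.002, -0.001, 0.5, 0.8, 1.9]
[-0.002, 0.002, -0.001, 0.5, 0.8, 1.9]
```

Positioned around the tab. I'll lower slightly, then close.

Request:
{"fn": "step_arm", "kwargs": {"deltas": [[-0.002, 0.002, -0.001, 0.5, 0.8, 2, 0.3], [-0.002, 0.002, 0, 0, 0, 1, 0], [0, 0, 0, 0, 0, 0, -0.6], [0, 0, 0, 0, 0, 0, -1], [0, 0, 0, 0, 0, 0, -1], [0, 0, 0, 0, 0, 0, -1], [0, 0, 0, 0, 0, 0, -1]]}}

```text
time_s: 4.2
tcp_pos: [0.4563, 0.0088, 0.0134]
eef_rot: [179.9, 0.2, -153.8]
contact_force: [0.3, -0.1, 0.0]
gripper_width: 0.0146
```

```bash
python3 - <<'E'
from h import *
p0,R0,_=cur(); p1=p0+[0,0,.1]
plan(np.array([.530,.131,.115]),down(111.8),14,p1,R0)
E
```

```text
rows 14 tot deg 94.41 dist mm 142.7214873501982
[0.0, 0.0, 0.118, -8.6, 5.5, -0.1]
[0.0, 0.0, 0.118, -7.9, 6.5, -0.1]
[0.0, 0.0, 0.118, -7.1, 7.4, -0.1]
[0.0, 0.0, 0.118, -6.1, 8.1, -0.1]
[0.0, 0.0, 0.118, -5.2, 8.8, -0.1]
[0.0, 0.0, 0.118, -4.1, 9.3, -0.1]
[0.0, 0.0, 0.118, -3.0, 9.8, -0.1]
[0.0, 0.0, 0.118, -1.8, 10.0, -0.1]
[0.0, 0.0, 0.118, -0.6, 10.2, -0.1]
[0.0, 0.0, 0.118, 0.6, 10.2, -0.1]
[0.0, 0.0, 0.118, 1.8, 10.0, -0.1]
[0.0, 0.0, 0.118, 3.0, 9.8, -0.1]
[0.0, 0.0, 0.118, 4.1, 9.3, -0.1]
[0.0, 0.0, 0.118, 5.1, 8.8, -0.1]
```

Request:
{"fn": "step_arm", "kwargs": {"deltas": [[0, 0, 0, 0, 0, -10, -1], [0, 0, 0, 0, 0, -20, -1], [0, 0, 0, 0, 0, -25, -1], [0, 0, 0, 0, 0, -25, -1], [0, 0, 0, 0, 0, -15, -1], [0, 0, 0, 0, 0, -5, -1]]}}

```text
time_s: 4.8
tcp_pos: [0.4544, 0.0078, 0.1189]
eef_rot: [179.9, -0.1, -153.8]
contact_force: [0.5, -0.7, -1.0]
gripper_width: 0.0139
```

Request:
{"fn": "step_arm", "kwargs": {"deltas": [[0, 0, 0.118, -8.6, 5.5, 0, -1], [0, 0, 0.118, -8, 6.5, 0, -1], [0, 0, 0.118, -7, 7.4, 0, -1], [0, 0, 0.118, -6, 8, 0, -1], [0, 0, 0.118, -5, 8.8, 0, -1], [0, 0, 0.118, -4, 9.3, 0, -1], [0, 0, 0.118, -3, 9.8, 0, -1], [0, 0, 0.118, -1.8, 10, 0, -1], [0, 0, 0.118, -0.6, 10.2, 0, -1], [0, 0, 0.118, 0.6, 10.2, 0, -1]]}}

```text
time_s: 5.8
tcp_pos: [0.5063, 0.095, 0.1181]
eef_rot: [-179.8, -0.2, 135.8]
contact_force: [-0.2, -0.8, -0.5]
gripper_width: 0.0136
```

```bash
python3 - <<'E'
from h import *
plan(np.array([.530,.131,.115]),down(111.8),6)
E
```

```text
rows 6 tot deg 24.02 dist mm 43.215264644362485
[-0.001, -0.001, 0.07, 1.4, 7.1, 0.5]
[-0.001, -0.001, 0.07, 1.8, 6.9, 0.5]
[-0.001, -0.001, 0.07, 2.3, 6.8, 0.5]
[-0.001, -0.001, 0.07, 2.8, 6.6, 0.5]
[-0.001, -0.001, 0.07, 3.2, 6.4, 0.5]
[-0.001, -0.001, 0.07, 3.7, 6.2, 0.5]
```

Request:
{"fn": "step_arm", "kwargs": {"deltas": [[0, 0, 0.07, 1.4, 7, 0.5, -1], [0, 0, 0.07, 1.8, 7, 0.5, -1], [0, 0, 0.07, 2.3, 6.8, 0.5, -1], [0, 0, 0.07, 2.8, 6.6, 0.5, -1], [0, 0, 0.06, 3.2, 6.4, 0.5, -1], [0, 0, 0.05, 2.5, 5, 0.5, -1], [0, 0, 0, 0, 0, 0, -1], [0, 0, 0, 0, 0, 0, -1]]}}

```text
time_s: 6.6
tcp_pos: [0.5275, 0.1299, 0.1109]
eef_rot: [-179.2, -0.1, 112.4]
contact_force: [-0.2, 0.1, -1.0]
gripper_width: 0.0135
```

```bash
python3 - <<'E'
from h import *
np.set_printoptions(precision=4,suppress=True)
for n in ('wrist','scene','side'):
    if n=='wrist': np.save('k2.npy',np.array(K(n),dtype=object),allow_pickle=True); print(cur()[2]['tcp_pos'],cur()[2]['eef_rot'])
    cv2.imwrite(f'pics/{n}2.png',r.capture(n)[:,:,::-1])
s=cv2.imread('pics/side2.png'); crop(s,180,150,350,280,4.6,'pics/side2c.png')
E
```

```text
[0.5275 0.1299 0.1109] [-179.195    -0.0991  112.3745]
```

View pics/wrist2.png

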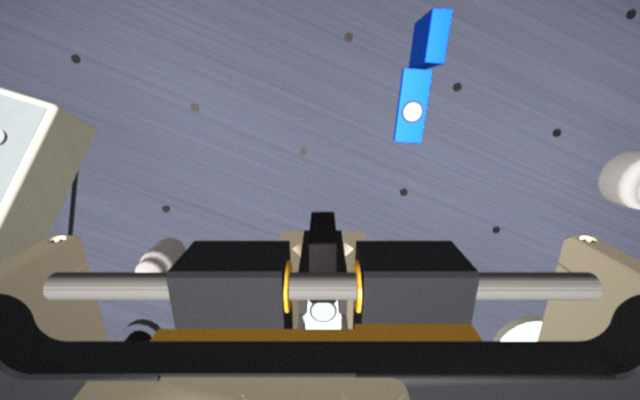

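View pics/side2c.png

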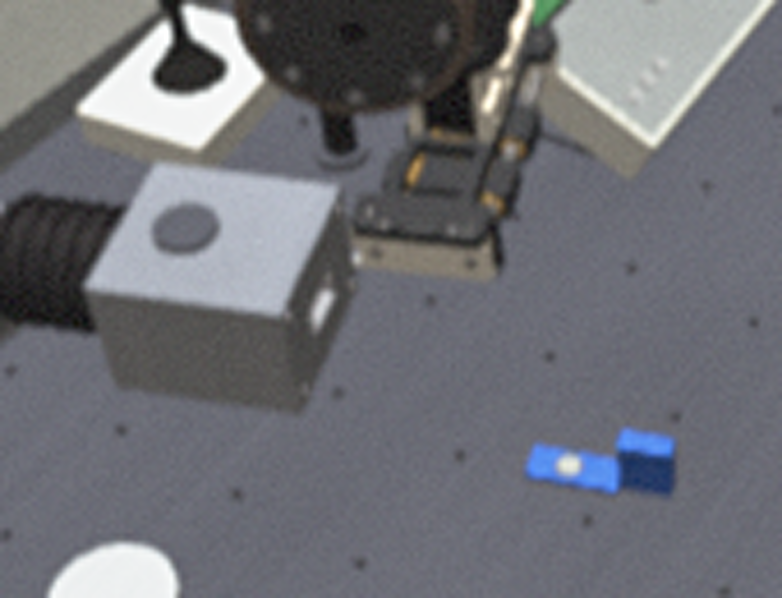

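View pics/scene2.png

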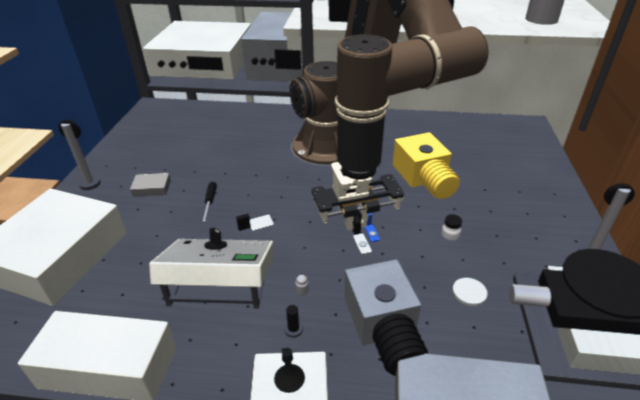

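```bash
python3 - <<'E'
from h import *
np.set_printoptions(precision=4,suppress=True)
img=cv2.imread('pics/scene2.png'); x0,y0,x1,y1=345,228,374,258
g=img[y0:y1,x0:x1].min(axis=2)
up=cv2.resize(g,None,fx=4,fy=4,interpolation=cv2.INTER_CUBIC)
c=max(cv2.findContours((up>140).astype(np.uint8),0,2)[0],key=cv2.contourArea)[:,0,:]
pts=np.array([onz('scene',(u+.5)/4-.5+x0,(v+.5)/4-.5+y0,.1025)[:2] for u,v in c])*1000
rc=cv2.minAreaRect(cv2.convexHull(pts.astype(np.float32))); print(rc); print(cv2.boxPoints(rc))
p,R,s=cur(); d=np.array([np.cos(np.radians(22.4)),np.sin(np.radians(22.4))]);print('expect centre',p[:2]+.047*d)
crop(img,335,215,395,260,12,'pics/sc2c.png')
E
```

```text
((574.714599609375, 146.65440368652344), (64.00796508789062, 27.338146209716797), 22.42125129699707)
[[539.9164 147.0834]
 [550.3435 121.8119]
 [609.5128 146.2254]
 [599.0857 171.4969]]
expect centre [0.5711 0.1478]
```

View pics/sc2c.png

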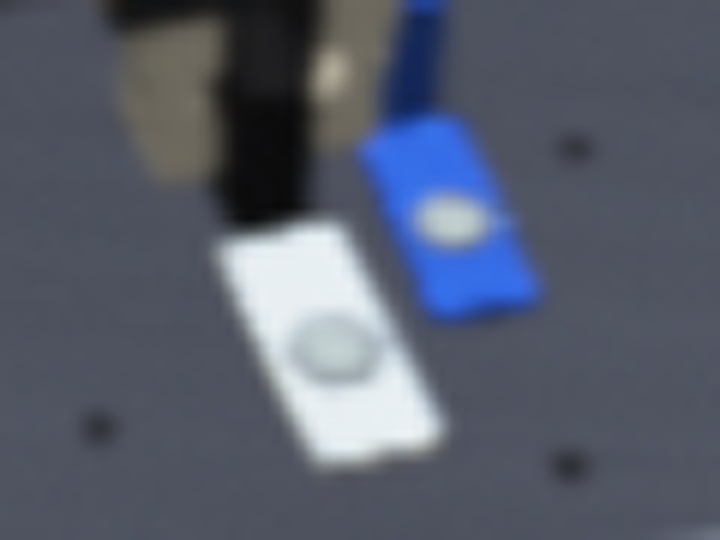

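```bash
python3 - <<'E'
from h import *
p,R,s=cur(); a=np.radians(21.8); d=np.array([np.cos(a),np.sin(a),0]); n=np.array([-np.sin(a),np.cos(a),0])
plan(np.r_[(p+n*.0015+d*.005)[:2],.0555],down(111.8),6)
E
```

```text
rows 6 tot deg 0.94 dist mm 55.95339513702337
[-0.002, 0.0, 0.002, 0.2, 1.0, 9.3]
[-0.002, 0.0, 0.002, 0.2, 0.9, 9.3]
[-0.002, 0.0, 0.002, 0.2, 0.9, 9.3]
[-0.002, 0.0, 0.002, 0.2, 0.9, 9.3]
[-0.002, 0.0, 0.002, 0.2, 0.9, 9.3]
[-0.002, 0.0, 0.002, 0.2, 0.9, 9.3]
```

Request:
{"fn": "step_arm", "kwargs": {"deltas": [[-0.003, 0, 0.002, 0.2, 0.9, 9.3, -1], [-0.003, 0, 0.002, 0.2, 0.9, 9.3, -1], [-0.003, 0, 0.002, 0.2, 0.9, 9.3, -1], [-0.003, 0, 0.002, 0.2, 0.9, 9.3, -1], [-0.003, 0, 0.002, 0.2, 0.9, 9.3, -1], [-0.003, 0, 0.002, 0.2, 0.9, 7, -1], [0, 0, 0, 0, 0, 0, -1], [0, 0, 0, 0, 0, 0, -1]]}}

```text
time_s: 7.55
tcp_pos: [0.5312, 0.1322, 0.0517]
eef_rot: [179.8, -0.1, 111.6]
contact_force: [-1.2, 0.6, -0.4]
gripper_width: 0.0139
```

```bash
python3 - <<'E'
from h import *
np.set_printoptions(precision=4,suppress=True)
p,R,s=cur(); a=np.radians(21.8); d=np.array([np.cos(a),np.sin(a),0]); n=np.array([-np.sin(a),np.cos(a),0])
q=p-np.array([.6297,.1706,0]);print(p,s['eef_rot'],'along',q@d,'lat',q@n)
for nm in('side','scene'): cv2.imwrite(f'pics/{nm}3.png',r.capture(nm)[:,:,::-1])
img=cv2.imread('pics/scene3.png'); crop(img,320,200,420,290,7,'pics/sc3c.png')
crop(cv2.imread('pics/side3.png'),210,150,310,250,6,'pics/sd3c.png')
x0,y0,x1,y1=345,228,395,268
E
```

```text
[0.5312 0.1322 0.0517] [179.7699  -0.0799 111.6397] along -0.10571701425229767 lat 0.0009521752384061465
```

View pics/sc3c.png

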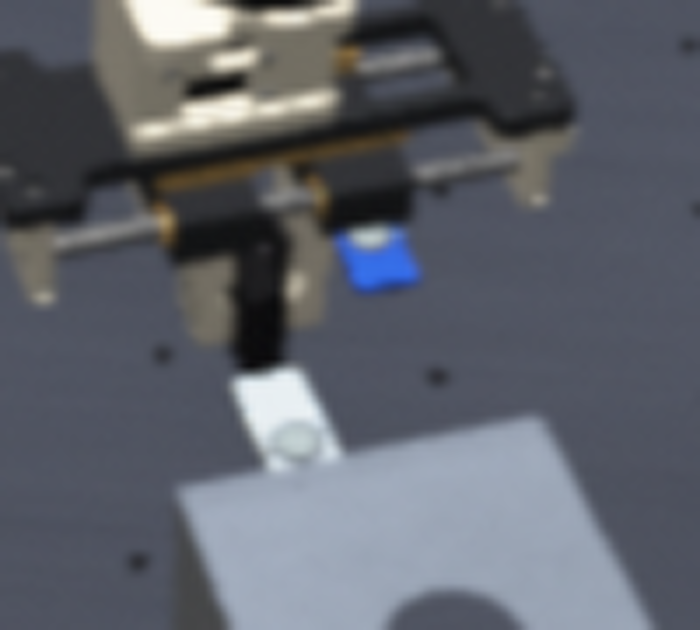

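View pics/sd3c.png

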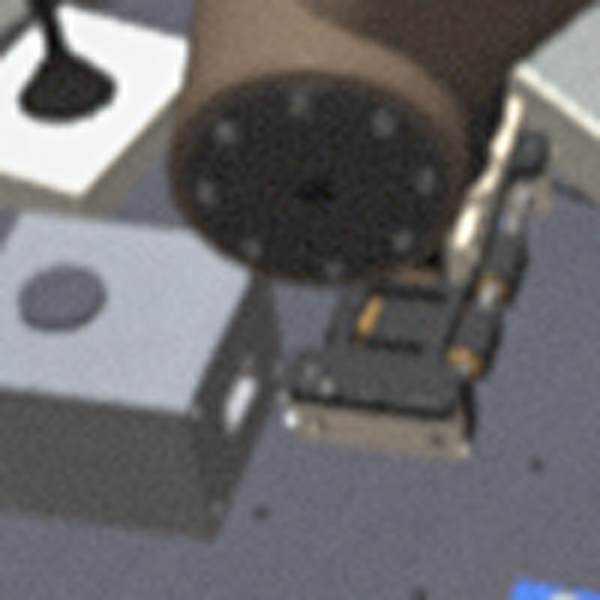

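```bash
python3 - <<'E'
from h import *
np.set_printoptions(precision=4,suppress=True)
C=lambda u,v,z:onz('scene',u/7+320-.43,v/7+200-.43,z)
a=np.radians(21.5); d=np.array([np.cos(a),np.sin(a),0]); n=np.array([-np.sin(a),np.cos(a),0])
H1=C(178,488,.095);H2=C(543,415,.095);m=(H1+H2)/2;print(H1,H2,m)
for q in (C(232,380,.0433),C(302,367,.0433),C(268,472,.0433),C(343,456,.0433)): print(q,(q-m)@d,(q-m)@n)
w=H2-H1;print(np.degrees(np.arctan2(w[1],w[0]))-90)
E
```

```text
[0.6524 0.1145 0.095 ] [0.6086 0.2272 0.095 ] [0.6305 0.1708 0.095 ]
[0.5534 0.1262 0.0433] -0.08813125532400205 -0.013291219059053115
[0.5445 0.1498 0.0433] -0.08773710745201001 0.011959930972621597
[0.5946 0.141  0.0433] -0.04433308776389351 -0.014625134007448606
[0.5846 0.1656 0.0433] -0.044624516660013366 0.011908247934954918
21.20905045266059
```

Request:
{"fn": "step_arm", "kwargs": {"deltas": [[0.002, 0, 0, 0.4, 1, -3.5, -1], [0, 0, 0, 0, 8, 0, -1], [0, 0, 0, 0, 8, 0, -1], [0, 0, 0, 0, 8, 0, -1], [0, 0, 0, 0, 6, 0, -1], [0, 0, 0, 0, 4, 0, -1]]}}

```text
time_s: 8.25
tcp_pos: [0.567, 0.1471, 0.0575]
eef_rot: [179.8, -0.1, 111.6]
contact_force: [-0.7, 0.3, -2.4]
gripper_width: 0.0137
```

Request:
{"fn": "step_arm", "kwargs": {"deltas": [[0, 0, 0, 0, 2, 2, -1], [0, 0, 0, 0, 4, 0, -1], [0, 0, 0, 0, 4, 0, -1], [0, 0, 0, 0, 4, 0, -1]]}}

```text
time_s: 8.65
tcp_pos: [0.5813, 0.1527, 0.0549]
eef_rot: [179.8, -0.1, 111.6]
contact_force: [0.1, -0.5, -0.7]
gripper_width: 0.0137
```

Request:
{"fn": "step_arm", "kwargs": {"deltas": [[0, 0, 0, 0, 6, 0, -1], [0, 0, 0, 0, 6, 0, -1], [0, 0, 0, 0, 6, 0, -1], [0, 0, 0, 0, 5, 0, -1], [0, 0, 0, 0, 3, 0, -1]]}}

```text
time_s: 9.15
tcp_pos: [0.6082, 0.1634, 0.0553]
eef_rot: [179.7, -0.1, 111.7]
contact_force: [-1.2, -0.9, -1.6]
gripper_width: 0.0141
```

Request:
{"fn": "step_arm", "kwargs": {"deltas": [[0, 0, 0, 0, 2, 0, -1], [0, 0, 0, 0, 2, 0, -1], [0, 0, 0, 0, 2, 0, -1]]}}

```text
time_s: 9.45
tcp_pos: [0.6125, 0.165, 0.0548]
eef_rot: [179.9, -0.1, 111.6]
contact_force: [-8.7, -2.8, 4.4]
gripper_width: 0.014
```

Request:
{"fn": "step_arm", "kwargs": {"deltas": [[0, 0, 0, 0, 2, 0, -1], [0, 0, 0, 0, 2, 0, -1]]}}

```text
time_s: 9.65
tcp_pos: [0.6126, 0.1647, 0.0541]
eef_rot: [-179.6, -0.1, 111.6]
contact_force: [-7.6, -0.7, 4.0]
gripper_width: 0.014
```

```bash
python3 - <<'E'
from h import *
for nm in('side','scene'): cv2.imwrite(f'pics/{nm}4.png',r.capture(nm)[:,:,::-1])
crop(cv2.imread('pics/scene4.png'),320,200,420,290,7,'pics/sc4c.png'); print(cur()[2])
E
```

```text
{'time_s': 9.75, 'joints': array([  32.55093369,   25.74564823,  -15.89692234,   -0.21173611,
        -48.71605417, -100.83576837]), 'qd': array([-0.09451197, -0.09349953, -0.25757551,  0.02739399,  0.35418138,
       -0.06372125]), 'joint_torque': array([-3.21759973e-01, -5.76132309e+01,  2.61248910e+01,  6.43313661e+00,
        1.95239156e+00, -2.80902669e-02]), 'tcp_pos': array([0.61254065, 0.16470028, 0.05406439]), 'eef_rot': array([-1.79617833e+02, -8.79544918e-02,  1.11574672e+02]), 'contact_force': array([-6.47343424, -0.93967951,  3.52617332]), 'moment': array([-0.35709754,  2.26684679,  0.02945454]), 'gripper_width': 0.013685253530992477}
```

View pics/sc4c.png

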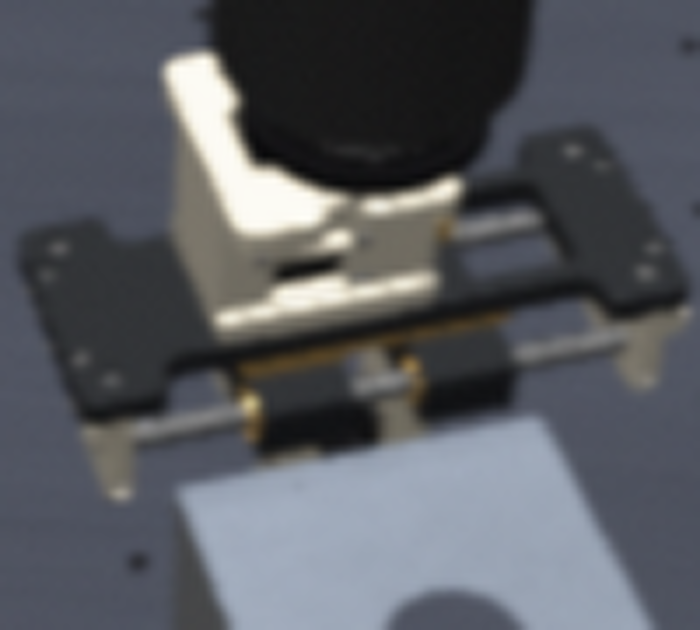

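Request:
{"fn": "step_arm", "kwargs": {"deltas": [[-0.003, 0, 0, 0, 4, -0.5, -1], [-0.003, 0, 0, 0, 5, -0.5, -1], [0, 0, 0, 0, 5, 0, -1]]}}

```text
time_s: 10.05
tcp_pos: [0.6127, 0.1647, 0.0539]
eef_rot: [-178.6, -0.1, 111.5]
contact_force: [-18.3, -2.2, 14.5]
gripper_width: 0.0138
```

Request:
{"fn": "step_arm", "kwargs": {"deltas": [[0.01, 0, 0, 0, -0.5, 0, -1], [0.01, 0, 0, 0, 0, 0, -1], [0, 0, 0, 0, 0, 0, -0.6], [0, 0, 0, 0, 0, 0, -0.4], [0, 0, 0, 0, 0, 0, -0.4], [0, 0, 0, 0, 0, 0, -0.4]]}}

```text
time_s: 10.65
tcp_pos: [0.6131, 0.165, 0.0551]
eef_rot: [-177.5, -0.1, 111.5]
contact_force: [-0.1, 0.5, -0.3]
gripper_width: 0.0259
```

Request:
{"fn": "step_arm", "kwargs": {"deltas": [[0, 0, 0, 0, -8, 0, -0.4], [0, 0, 0, 0, -15, 0, -0.4], [-0.02, 0, 0, 0, -25, 0, -0.4], [-0.02, 0, 0, 0, -30, 0, -0.4], [0, 0, 0, 0, -20, -10, -0.4], [0, 0, 0, 0, 0, -30, 0.3], [0, 0, 0, 0, 0, -40, 0.3], [0, 0, 0, 0, 0, -30, 0.3]]}}

```text
time_s: 11.45
tcp_pos: [0.5112, 0.1234, 0.1647]
eef_rot: [-179.2, -0.0, 111.4]
contact_force: [1.6, 1.3, 0.6]
gripper_width: 0.0451
```

```bash
python3 - <<'E'
from h import *
for nm in('side','scene'): cv2.imwrite(f'pics/{nm}5.png',r.capture(nm)[:,:,::-1])
crop(cv2.imread('pics/scene5.png'),320,200,420,290,7,'pics/sc5c.png');crop(cv2.imread('pics/side5.png'),190,150,310,250,6,'pics/sd5c.png'); print(cur()[2]['joints'])
E
```

```text
[  34.78984051    9.83279272  -22.18255303   -0.19207706  -58.37835986
 -103.27384768]
```

View pics/sc5c.png

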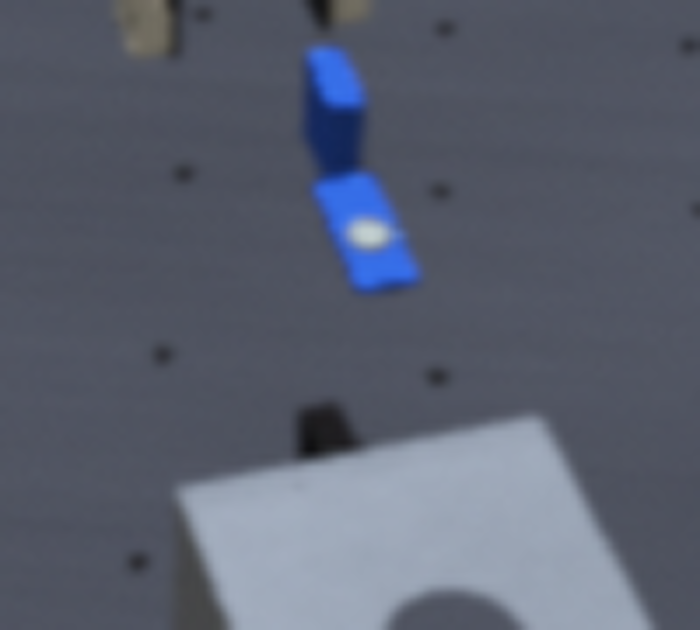

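View pics/sd5c.png

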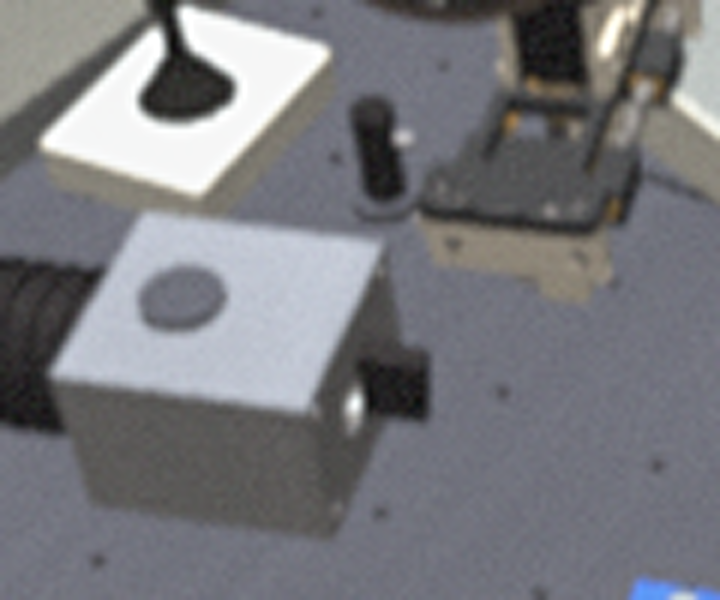

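```bash
python3 - <<'E'
from h import *
np.set_printoptions(precision=4,suppress=True)
C=lambda u,v,z:onz('scene',u/7+320-.43,v/7+200-.43,z)
a=np.radians(21.3); d=np.array([np.cos(a),np.sin(a),0]); n=np.array([-np.sin(a),np.cos(a),0])
m=np.array([.6305,.1708,0])
for q in (C(300,411,.082),C(338,403,.082)): print(q,(q-m)@d,(q-m)@n)
# side: outer top edge (430,352)?, (360,350)
E=lambda u,v,z:onz('side',u/6+190-.43,v/6+150-.43,z)
H1=E(383,240,.095);H2=E(315,412,.095);ms=(H1+H2)/2;print(H1,H2)
for q in (E(430,352,.082),E(428,418,.04)): print(q,(q-ms)@d,(q-ms)@n)
# predicted tab outer end in side for home
for x in(-.034,-.04,-.034):
  for y in(.007,-.007): print(x,y,(proj('side',ms*[1,1,0]+d*x+n*y+[0,0,.082])-[190,150]+.43)*6)
E
```

```text
[0.6028 0.1504 0.082 ] -0.03321257798180416 -0.008974977162635586
[0.5979 0.1625 0.082 ] -0.033414124023054464 0.004075109570885036
[0.653  0.1147 0.095 ] [0.6028 0.2258 0.095 ]
[0.5912 0.1558 0.082 ] -0.03940413276471482 -9.23142859562482e-05
[0.5931 0.163  0.04  ] -0.03502631417073586 0.00586051185279282
-0.034 0.007 [415.1088 360.6031]
-0.034 -0.007 [423.786  340.8873]
-0.04 0.007 [426.7862 362.1961]
-0.04 -0.007 [435.3797 342.4543]
-0.034 0.007 [415.1088 360.6031]
-0.034 -0.007 [423.786  340.8873]
```

```bash
python3 - <<'E'
from h import *
a=np.radians(21.4); d=np.array([np.cos(a),np.sin(a),0]); n=np.array([-np.sin(a),np.cos(a),0])
p,R,s=cur(); q=p-np.array([.6305,.1708,0]);print(p,'along',q@d,'lat',q@n)
plan(np.r_[(np.array([.6303,.1707,0])-d*.075)[:2],.052],down(111.4),7)
E
```

```text
[0.51360387 0.124598   0.16721109] along -0.1256948574280222 lat -0.0003639538212781078
rows 7 tot deg 0.43 dist mm 125.78216541203591
[-0.001, 0.0, 0.0, 0.0, 7.3, 16.4]
[-0.001, 0.0, 0.0, 0.0, 7.3, 16.4]
[-0.001, 0.0, 0.0, 0.0, 7.3, 16.4]
[-0.001, 0.0, 0.0, 0.0, 7.3, 16.4]
[-0.001, 0.0, 0.0, 0.0, 7.3, 16.4]
[-0.001, 0.0, 0.0, 0.0, 7.2, 16.4]
[-0.001, 0.0, 0.0, 0.0, 7.2, 16.5]
```

Request:
{"fn": "step_arm", "kwargs": {"deltas": [[-0.001, 0, 0, 0, 2, 20, -1], [-0.001, 0, 0, 0, 2, 22, -1], [-0.001, 0, 0, 0, 5, 22, -1], [-0.001, 0, 0, 0, 8, 20, -1], [-0.001, 0, 0, 0, 10, 15, -1], [-0.001, 0, 0, 0, 10, 10, -1], [0, 0, 0, 0, 8, 4, -1], [0, 0, 0, 0, 3, 0, -1], [0, 0, 0, 0, 0, 0, -1]]}}

```text
time_s: 12.45
tcp_pos: [0.5571, 0.1419, 0.0509]
eef_rot: [179.8, -0.2, 111.4]
contact_force: [0.1, 0.1, -0.1]
gripper_width: 0.0004
```

Request:
{"fn": "step_arm", "kwargs": {"deltas": [[0, 0, 0, 0, 8, 0, -1], [0, 0, 0, 0, 8, 0, -1], [0, 0, 0, 0, 6, 0, -1], [0, 0, 0, 0, 4, 0, -1], [0, 0, 0, 0, 2, 0, -1]]}}

```text
time_s: 12.95
tcp_pos: [0.5859, 0.1533, 0.0536]
eef_rot: [179.6, -0.2, 111.4]
contact_force: [-1.8, -0.9, 0.8]
gripper_width: 0.0001
```

Request:
{"fn": "step_arm", "kwargs": {"deltas": [[0, 0, 0, 0, 2, 0, -1], [0, 0, 0, 0, 2, 0, -1]]}}

```text
time_s: 13.15
tcp_pos: [0.5864, 0.1532, 0.053]
eef_rot: [-180.0, -0.2, 111.3]
contact_force: [-7.1, -1.6, 5.3]
gripper_width: 0.0004
```

Request:
{"fn": "step_arm", "kwargs": {"deltas": [[0, 0, 0, 0, 3, 0, -1], [0, 0, 0, 0, 4, 0, -1]]}}

```text
time_s: 13.35
tcp_pos: [0.5867, 0.1528, 0.052]
eef_rot: [-179.3, -0.2, 111.2]
contact_force: [-14.4, -2.5, 11.8]
gripper_width: 0.0002
```

Request:
{"fn": "step_arm", "kwargs": {"deltas": [[0, 0, 0, 0, -6, 0, -1], [0, 0, 0, 0, -20, 0, -1], [0, 0, 0, 0, -30, -5, -1], [0, 0, 0, 0, -20, -20, -1], [0, 0, 0, 0, 0, -40, 0], [0, 0, 0, 0, 0, -45, 0.3], [0, 0, 0, 0, 0, -45, 0.3], [0, 0, 0, 0, 0, -30, 0.3]]}}

```text
time_s: 14.15
tcp_pos: [0.5117, 0.1223, 0.2391]
eef_rot: [-178.8, -0.1, 111.2]
contact_force: [0.4, 0.5, -0.3]
gripper_width: 0.0271
```

```bash
python3 - <<'E'
from h import *
np.set_printoptions(precision=4,suppress=True)
s=lambda u,v:ray('scene',u/5+140-.4,v/5+220-.4); d=lambda u,v:ray('side',u/6+260-.4,v/6+100-.4)
print(tri([s(378,122),d(362,258)]))
cs=[(190,93),(662,102),(607,218),(48,210)];cd=[(562,258),(373,490),(118,290),(328,78)]
P=np.array([tri([s(*a),d(*b)])[0] for a,b in zip(cs,cd)]); c=P.mean(0)
u,sv,vt=np.linalg.svd(P-c); n=vt[2]*np.sign(vt[2][2]); print(P,c,n,np.degrees(np.arccos(n[2])),np.degrees(np.arctan2(-n[1],-n[0])))
print([np.linalg.norm(P[i]-P[i-1]) for i in range(4)])
e=P[1]+P[2]-P[0]-P[3];f=P[3]+P[2]-P[0]-P[1];print(np.degrees(np.arctan2(-e[0],e[1])),np.degrees(np.arctan2(f[1],f[0])))
E
```

```text
(array([ 0.6097, -0.19  ,  0.0973]), [np.float64(2.0456662716858596e-05), np.float64(2.0456662716894632e-05)])
[[ 0.5477 -0.3153  0.0433]
 [ 0.5288 -0.0766  0.0438]
 [ 0.6843 -0.0619  0.1272]
 [ 0.7055 -0.3004  0.1258]] [ 0.6166 -0.1885  0.085 ] [-0.4646 -0.0426  0.8845] 27.81002726930366 5.241421014018648
[np.float64(0.17865182449330672), np.float64(0.2394323869297672), np.float64(0.17700274689568662), np.float64(0.23946231999424855)]
4.803227937216062 5.401932983949541
```

```bash
cat >> h.py <<'E'
psi=np.radians(5.1);tl=np.radians(27.2)
xb=np.array([np.cos(psi)*np.cos(tl),np.sin(psi)*np.cos(tl),np.sin(tl)]);yb=np.array([-np.sin(psi),np.cos(psi),0]);nb=np.cross(xb,yb)
PC=np.array([.6166,-.1885,.085])
def dialR(phi):
    """phi: angle of jaw axis (tool x) from box +y, positive counterclockwise seen from front; deg"""
    f=np.radians(phi); x=np.cos(f)*yb-np.sin(f)*xb; z=-nb; return Ro.from_matrix(np.c_[x,np.cross(z,x),z])
E
python3 - <<'E'
from h import *
print(nb, dialR(0).as_euler('xyz',degrees=True))
plan(PC+nb*.153,dialR(0),10)
E
```

```text
[-0.45528831 -0.0406334   0.88941637] [1.52800000e+02 1.27222187e-14 9.51000000e+01]
rows 10 tot deg 32.56 dist mm 319.4650251851843
[-0.049, -0.007, 0.028, -30.8, -8.1, 1.9]
[-0.049, -0.007, 0.028, -31.0, -7.4, 1.7]
[-0.049, -0.007, 0.028, -31.2, -6.6, 1.6]
[-0.049, -0.007, 0.028, -31.4, -5.8, 1.5]
[-0.049, -0.007, 0.028, -31.5, -5.0, 1.4]
[-0.049, -0.007, 0.028, -31.6, -4.2, 1.4]
[-0.049, -0.007, 0.028, -31.7, -3.4, 1.4]
[-0.049, -0.007, 0.028, -31.8, -2.6, 1.5]
[-0.049, -0.007, 0.028, -31.9, -1.8, 1.6]
[-0.049, -0.007, 0.028, -31.9, -1.0, 1.7]
```

Request:
{"fn": "step_arm", "kwargs": {"deltas": [[-0.049, -0.007, 0.028, -31, -8, 1.9, 0.3], [-0.049, -0.007, 0.028, -31, -7.4, 1.7, 0.3], [-0.049, -0.007, 0.028, -31, -6.6, 1.6, 0.3], [-0.049, -0.007, 0.028, -31.5, -5.8, 1.5, 0.3], [-0.049, -0.007, 0.028, -31.5, -5, 1.4, 0.3], [-0.049, -0.007, 0.028, -31.5, -4, 1.4, 0.3], [-0.049, -0.007, 0.028, -31.5, -3.4, 1.4, 0.3], [-0.049, -0.007, 0.028, -32, -2.6, 1.5, 0.3], [-0.049, -0.007, 0.028, -32, -1.8, 1.6, 0.3], [-0.049, -0.007, 0.028, -32, -1, 1.7, 0.3]]}}

```text
time_s: 15.15
tcp_pos: [0.5511, -0.2012, 0.2312]
eef_rot: [150.3, -0.1, 94.6]
contact_force: [0.8, 0.1, -0.4]
gripper_width: 0.0565
```

Request:
{"fn": "step_arm", "kwargs": {"deltas": [[0, 0, 0, 0, 0, 0, 0.3], [0, 0, 0, 0, 0, 0, 0.3]]}}

```text
time_s: 15.35
tcp_pos: [0.5497, -0.2052, 0.2309]
eef_rot: [150.2, -0.1, 94.2]
contact_force: [-0.2, -0.3, 0.9]
gripper_width: 0.0569
```

```bash
python3 - <<'E'
from h import *
np.set_printoptions(precision=4,suppress=True)
s=cur()[2];print(s['joints'],s['tcp_pos'],s['eef_rot'])
k=K('wrist');np.save('kw6.npy',np.r_[k[0],k[1],k[2],k[3].ravel()])
im=r.capture('wrist')[:,:,::-1]; cv2.imwrite('pics/w6.png',im)
plan(PC+nb*.153,dialR(0),2)
E
```

```text
[ -4.6197  -1.7017 -29.5751  -8.2778 -32.9307 -75.3931] [ 0.5497 -0.2052  0.2309] [150.2215  -0.1198  94.2381]
rows 2 tot deg 2.69 dist mm 14.150897469675984
[0.022, 0.002, -0.007, 5.1, -3.3, 3.7]
[0.022, 0.002, -0.007, 5.1, -3.2, 3.8]
```

View pics/w6.png

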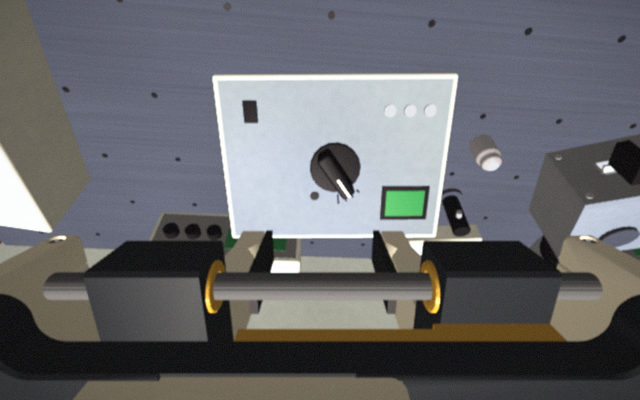

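```bash
python3 - <<'E'
from h import *
crop(cv2.imread('pics/w6.png'),295,130,375,210,9,'pics/w6c.png')
E
```

```text
(no output)
```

View pics/w6c.png

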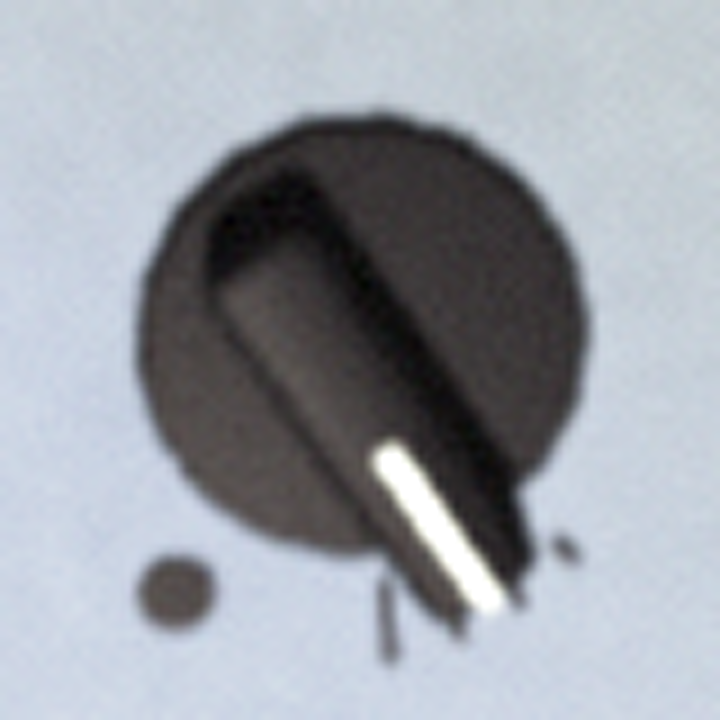

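```bash
cat >> h.py <<'E'
def kl(fn):
    a=np.load(fn); return a[0],a[1],a[2],a[3:].reshape(4,4)
def onp(u,v,h,k):
    c,d=ray('wrist',u,v,k); p=c+d*((PC+nb*h-c)@nb)/(d@nb); q=p-PC; return np.array([q@xb,q@yb])*1000
E
python3 - <<'E'
from h import *
np.set_printoptions(precision=2,suppress=True)
k=kl('kw6.npy'); W=lambda u,v,h:onp(u/9+295-.44,v/9+130-.44,h,k)
print('disc',W(362,335,.018)); 
a,b=W(388,455,.05),W(490,602,.05);print('line',a,b,np.degrees(np.arctan2(b[1]-a[1],b[0]-a[0])))
for q in ((220,290),(285,238),(440,625),(525,560)): print('top',W(*q,.05))
e=[W(220,290,.05),W(440,625,.05)];v=e[1]-e[0];print(np.degrees(np.arctan2(v[1],v[0])))
for q in ((177,592),(388,620),(565,548)): w=W(*q,0);print('mark',w,np.degrees(np.arctan2(w[1],w[0])))
# panel corners in full image
for u,v in ((214,76),(457,75),(437,237),(233,237)): print('corner',onp(u,v,0,k))
E
```

```text
disc [-1.76  2.05]
line [2.04 3.58] [18.19 14.18] 33.28118743677899
top [-15.43 -13.16]
top [-20.62  -6.64]
top [20.68  9.03]
top [13.6  17.72]
31.563600521156626
mark [ 35.6  -20.15] -29.514947024829926
mark [39.66  5.82] 8.355434359044052
mark [30.5  27.45] 41.98688541300739
corner [ -89.39 -114.23]
corner [-86.67 120.67]
corner [ 89.48 121.61]
corner [  86.36 -116.37]
```

```bash
cat >> h.py <<'E'
CD=PC-.0005*xb+.0015*yb
E
python3 - <<'E'
from h import *
plan(CD+nb*.09,dialR(33),7)
E
```

```text
rows 7 tot deg 33.86 dist mm 71.99334461777035
[0.006, 0.003, -0.084, 1.7, -1.4, 10.0]
[0.006, 0.003, -0.084, 1.8, -1.2, 10.1]
[0.006, 0.003, -0.084, 1.9, -1.0, 10.1]
[0.006, 0.003, -0.084, 1.9, -0.8, 10.1]
[0.006, 0.003, -0.084, 1.9, -0.6, 10.1]
[0.006, 0.003, -0.084, 1.9, -0.3, 10.1]
[0.006, 0.003, -0.084, 1.9, -0.1, 10.1]
```

Request:
{"fn": "step_arm", "kwargs": {"deltas": [[0.006, 0.003, -0.084, 1.7, -1.4, 10, 0.3], [0.006, 0.003, -0.084, 1.8, -1.2, 10, 0.3], [0.006, 0.003, -0.084, 1.9, -1, 10, 0.3], [0.006, 0.003, -0.084, 1.9, -0.8, 10, 0.3], [0.006, 0.003, -0.084, 1.9, -0.6, 10, 0.3], [0.006, 0.003, -0.084, 1.9, -0.3, 8, 0.3], [0.006, 0.003, -0.084, 1.5, 0, 5, 0.3], [0, 0, 0, 0, 0, 0, 0.3], [0, 0, 0, 0, 0, 0, 0.3]]}}

```text
time_s: 16.3
tcp_pos: [0.5756, -0.1802, 0.1725]
eef_rot: [157.0, 14.8, 127.3]
contact_force: [-0.6, -0.6, 0.0]
gripper_width: 0.0569
```

```bash
python3 - <<'E'
from h import *
p,R,s=cur();print(s['joints'])
plan(CD+nb*.09,dialR(33),2)
plan(CD+nb*.024,dialR(33),8)
im=r.capture('wrist')[:,:,::-1]; cv2.imwrite('pics/w7.png',im)
E
```

```text
[ -1.23615212   4.34695562 -31.24642668  -7.36467133 -27.64364203
 -42.75158598]
rows 2 tot deg 2.14 dist mm 13.016993434686063
[0.002, -0.004, 0.018, -2.9, -5.0, 3.0]
[0.002, -0.004, 0.018, -3.0, -4.9, 3.0]
rows 8 tot deg 2.14 dist mm 73.04618923777052
[0.001, -0.001, 0.005, -0.8, -1.3, 9.0]
[0.001, -0.001, 0.005, -0.8, -1.3, 9.0]
[0.001, -0.001, 0.005, -0.8, -1.3, 9.0]
[0.001, -0.001, 0.005, -0.8, -1.3, 9.0]
[0.001, -0.001, 0.005, -0.8, -1.2, 9.0]
[0.001, -0.001, 0.005, -0.8, -1.2, 9.0]
[0.001, -0.001, 0.005, -0.8, -1.2, 9.0]
[0.001, -0.001, 0.005, -0.8, -1.2, 9.0]
```

View pics/w7.png

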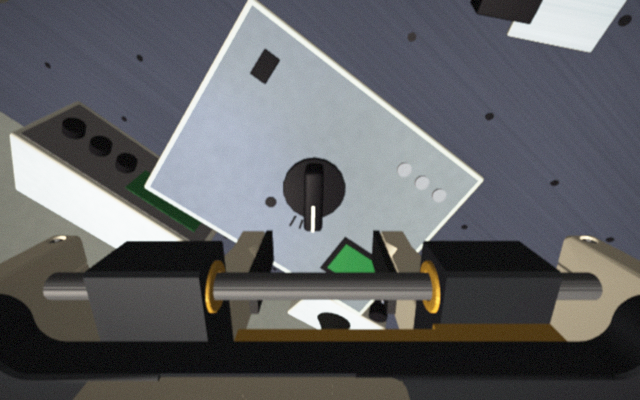

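Request:
{"fn": "step_arm", "kwargs": {"deltas": [[0.002, -0.003, 0.01, -2.5, -4, 4, 0.3], [0.001, -0.002, 0.01, -2, -3, 8, 0.3], [0.001, 0, 0.005, -0.5, -1, 8, 0.3], [0, 0, 0, 0, 0, 0, 0.3], [0, 0, 0, 0, 0, 0, 0.3]]}}

```text
time_s: 16.85
tcp_pos: [0.5829, -0.189, 0.1521]
eef_rot: [156.7, 14.4, 125.4]
contact_force: [0.1, -0.7, 0.3]
gripper_width: 0.0565
```

```bash
python3 - <<'E'
from h import *
plan(CD+nb*.024,dialR(33),6)
E
```

```text
rows 6 tot deg 0.3 dist mm 51.113607547444374
[0.0, 0.0, 0.001, 0.0, -0.3, 8.5]
[0.0, 0.0, 0.001, 0.0, -0.3, 8.5]
[0.0, 0.0, 0.001, 0.0, -0.3, 8.5]
[0.0, 0.0, 0.001, 0.0, -0.3, 8.5]
[0.0, 0.0, 0.001, 0.0, -0.3, 8.5]
[0.0, 0.0, 0.001, 0.0, -0.3, 8.5]
```

Request:
{"fn": "step_arm", "kwargs": {"deltas": [[0, 0, 0.001, 0, -0.3, 8.5, 0.3], [0, 0, 0.001, 0, -0.3, 8.5, 0.3], [0, 0, 0.001, 0, -0.3, 8.5, 0.3], [0, 0, 0.001, 0, -0.3, 8.5, 0.3], [0, 0, 0.001, 0, -0.3, 8, 0.3], [0, 0, 0, 0, 0, 3, 0.3], [0, 0, 0, 0, 0, 0, 0.3]]}}

```text
time_s: 17.55
tcp_pos: [0.604, -0.1881, 0.107]
eef_rot: [156.7, 14.3, 125.1]
contact_force: [-0.6, -0.4, 0.5]
gripper_width: 0.0568
```

```bash
python3 - <<'E'
from h import *
plan(CD+nb*.024,dialR(33),1)
E
```

```text
rows 1 tot deg 0.14 dist mm 1.4040577013525901
[0.0, -0.002, -0.001, -0.4, 0.5, 1.3]
```

Positioned around the bar. Closing.

Request:
{"fn": "step_arm", "kwargs": {"deltas": [[0, -0.002, 0, -0.4, 0.5, 1, 0], [0, 0, 0, 0, 0, 0, -0.5], [0, 0, 0, 0, 0, 0, -1], [0, 0, 0, 0, 0, 0, -1], [0, 0, 0, 0, 0, 0, -1], [0, 0, 0, 0, 0, 0, -1]], "squeeze": 40}}

```text
time_s: 18.15
tcp_pos: [0.6054, -0.188, 0.1077]
eef_rot: [156.6, 14.5, 125.0]
contact_force: [-0.2, -0.1, -0.3]
gripper_width: 0.0144
```

```bash
python3 - <<'E'
from h import *
p,R,s=cur();q=p-PC;print(q@xb,q@yb,q@nb,s['contact_force'],np.array(s['contact_force'])@nb,s['moment'])
E
```

```text
0.0004991231970679483 0.0014462014590889162 0.025278803478571366 [-0.24294136 -0.14876141 -0.31742729] -0.16567198543491493 [-0.1066058   1.55103023  0.01884717]
```

Request:
{"fn": "step_arm", "kwargs": {"deltas": [[0, 0, 0, 0, 0, 2, -1], [0, 0, 0, 0, 0, 2, -1], [0, 0, 0, 0, 0, 2, -1], [0, 0, 0, 0, 0, 2, -1]]}}

```text
time_s: 18.55
tcp_pos: [0.6088, -0.1879, 0.1013]
eef_rot: [156.5, 14.5, 125.0]
contact_force: [-14.0, 2.2, 21.9]
gripper_width: 0.0136
```

```bash
cat > q.py <<'E'
from h import *
np.set_printoptions(precision=4,suppress=True)
p,R,s=cur();q=p-CD;x=R.apply([1,0,0])
print('t',s['time_s'],'x,y,n mm',1000*np.array([q@xb,q@yb,q@nb]),'phi',np.degrees(np.arctan2(-x@xb,x@yb)),'tilt',np.degrees(np.arccos(R.apply([0,0,-1])@nb)),'F xb,yb,nb',np.array([xb,yb,nb])@s['contact_force'],'M',s['moment'],s['gripper_width'],s['joints'][5])
E
python3 q.py
```

```text
t 18.55 x,y,n mm [ 1.1019 -0.2317 17.9705] phi 32.97382708716048 tilt 0.16560619356831813 F xb,yb,nb [-2.215   3.4584 25.7731] M [0.7056 2.5631 0.4753] 0.013589937242330888 -41.340977209901496
```

Request:
{"fn": "step_arm", "kwargs": {"deltas": [[0, 0, 0.08, 0, 0, 0.8, -1], [0, 0, 0.08, 0, 0, 0.8, -1], [0, 0, 0.08, 0, 0, 0.8, -1], [0, 0, 0.08, 0, 0, 0.8, -1]]}}

```text
time_s: 18.95
tcp_pos: [0.6088, -0.188, 0.1014]
eef_rot: [153.3, 6.4, 107.7]
contact_force: [-10.2, 1.5, 13.0]
gripper_width: 0.0135
```

```bash
python3 q.py
```

```text
t 18.95 x,y,n mm [ 1.1748 -0.2848 18.1155] phi 14.089012705876684 tilt 0.2249230235521219 F xb,yb,nb [-2.9389  2.4012 16.15  ] M [0.6038 2.6051 0.4593] 0.013466602173216104 -60.09205919205717
```

Request:
{"fn": "step_arm", "kwargs": {"deltas": [[0, 0, 0.08, 0, 0, 1.2, -1], [0, 0, 0.08, 0, 0, 1.2, -1], [0, 0, 0.08, 0, 0, 1.2, -1], [0, 0, 0.08, 0, 0, 1.2, -1], [0, 0, 0.08, 0, 0, 1.2, -1]]}}

```text
time_s: 19.45
tcp_pos: [0.6089, -0.188, 0.1013]
eef_rot: [152.8, -4.5, 86.4]
contact_force: [-13.9, 2.4, 18.7]
gripper_width: 0.0139
```

```bash
python3 q.py
```

```text
t 19.45 x,y,n mm [ 1.16   -0.3318 18.0355] phi -9.748675680385313 tilt 0.3457250868692954 F xb,yb,nb [-3.5934  3.6758 22.8596] M [0.8546 3.0115 0.6228] 0.01388303874001194 -83.67665246497727
```

Request:
{"fn": "step_arm", "kwargs": {"deltas": [[0, 0, 0.08, 0, 0, 1, -1], [0, 0, 0.08, 0, 0, 1, -1], [0, 0, 0.07, 0, 0, 1, -1], [0, 0, 0.05, 0, 0, 1, -1]]}}

```text
time_s: 19.85
tcp_pos: [0.6088, -0.1881, 0.1013]
eef_rot: [154.9, -12.0, 71.3]
contact_force: [-12.6, 1.6, 17.1]
gripper_width: 0.0139
```

```bash
python3 q.py
```

```text
t 19.85 x,y,n mm [ 1.1102 -0.3971 18.0575] phi -26.50121618728138 tilt 0.43237341496159193 F xb,yb,nb [-3.1902  2.7061 20.9054] M [0.639  2.8881 0.5451] 0.013852499879240015 -100.24867287741239
```

Request:
{"fn": "step_arm", "kwargs": {"deltas": [[0, 0, 0.03, 0, 0, 1, -1], [0, 0, 0.03, 0, 0, 1, -1]]}}

```text
time_s: 20.05
tcp_pos: [0.6088, -0.1881, 0.1014]
eef_rot: [155.6, -13.5, 67.9]
contact_force: [-12.5, 2.4, 15.8]
gripper_width: 0.0139
```

```bash
python3 q.py
```

```text
t 20.05 x,y,n mm [ 1.1402 -0.3864 18.0539] phi -30.112088467938925 tilt 0.47514333455027674 F xb,yb,nb [-3.6397  3.5252 19.6438] M [0.6387 2.8728 0.5223] 0.01389652835216243 -103.77499482959351
```

Request:
{"fn": "step_arm", "kwargs": {"deltas": [[0, 0, 0.02, 0, 0, 1, -1], [0, 0, 0.02, 0, 0, 1, -1]]}}

```text
time_s: 20.25
tcp_pos: [0.6088, -0.1881, 0.1013]
eef_rot: [156.1, -14.5, 65.7]
contact_force: [-11.8, 2.5, 15.9]
gripper_width: 0.0134
```

```bash
python3 q.py
```

```text
t 20.25 x,y,n mm [ 1.1024 -0.3862 18.0471] phi -32.5049222339825 tilt 0.5146744132592143 F xb,yb,nb [-3.0247  3.4934 19.4427] M [0.5911 2.8873 0.5257] 0.01341335771660405 -106.07953039203207
```

Request:
{"fn": "step_arm", "kwargs": {"deltas": [[0, 0, 0.03, 0, 0, 1, -1], [0, 0, 0.03, 0, 0, 1, -1]]}}

```text
time_s: 20.45
tcp_pos: [0.6088, -0.1881, 0.1013]
eef_rot: [157.0, -15.9, 62.3]
contact_force: [-12.0, 2.3, 17.3]
gripper_width: 0.0137
```

```bash
python3 q.py
```

```text
t 20.45 x,y,n mm [ 1.1049 -0.4326 18.061 ] phi -36.03408126252042 tilt 0.554803078113141 F xb,yb,nb [-2.5443  3.3932 20.7389] M [0.4509 2.8158 0.6932] 0.013719968931999863 -109.52376670317524
```

Request:
{"fn": "step_arm", "kwargs": {"deltas": [[0, 0, 0.03, 0, 0, 1, -1], [0, 0, 0.03, 0, 0, 1, -1]]}}

```text
time_s: 20.65
tcp_pos: [0.6089, -0.1881, 0.1014]
eef_rot: [157.9, -17.3, 59.1]
contact_force: [-13.1, 1.9, 15.6]
gripper_width: 0.0137
```

```bash
python3 q.py
```

```text
t 20.65 x,y,n mm [ 1.1914 -0.4221 18.0504] phi -39.4325050735711 tilt 0.5781340786914795 F xb,yb,nb [-4.3315  3.0357 19.7681] M [0.2081 2.8912 1.2856] 0.013732660325045769 -112.90333126561971
```

Request:
{"fn": "step_arm", "kwargs": {"deltas": [[0, 0, -0.04, 0, 0, 0.5, -1], [0, 0, -0.02, 0, 0, 0, -1], [0, 0, 0, 0, 0, -1.5, -1], [0, 0, 0, 0, 0, -2, -1], [0, 0, 0, 0, 0, -2, -1], [0, 0, 0, 0, 0, -2, -1]]}}

```text
time_s: 21.25
tcp_pos: [0.6051, -0.1882, 0.108]
eef_rot: [156.9, -15.8, 62.7]
contact_force: [19.0, -2.4, -26.5]
gripper_width: 0.0135
```

```bash
python3 q.py
```

```text
t 21.25 x,y,n mm [ 0.876  -0.217  25.6922] phi -35.70814972991664 tilt 0.5411000994090827 F xb,yb,nb [  4.5263  -4.1027 -32.1197] M [-1.6146 -0.0717 -0.5766] 0.013543174767699583 -109.60359945140739
```

Request:
{"fn": "step_arm", "kwargs": {"deltas": [[0, 0, 0, 0, 0, 0.3, -1], [0, 0, 0, 0, 0, 0, -0.5], [0, 0, 0, 0, 0, 0, 0], [0, 0, 0, 0, 0, 0, 0.3], [0, 0, 0, 0, 0, 0, 0.3], [0, 0, 0, 0, 0, -10, 0.3], [0, 0, 0, 0, 0, -20, 0.3], [0, 0, 0, 0, 0, -30, 0.3], [0, 0, 0, 0, 0, -30, 0.3], [0, 0, 0, 0, 0, -20, 0.3]]}}

```text
time_s: 22.25
tcp_pos: [0.551, -0.1929, 0.2058]
eef_rot: [157.3, -15.7, 62.5]
contact_force: [0.3, 1.2, 1.0]
gripper_width: 0.0569
```

Request:
{"fn": "step_arm", "kwargs": {"deltas": [[0, 0, 0, 0, 0, 0, 0.3], [0, 0, 0, 0, 0, 0, 0.3]]}}

```text
time_s: 22.45
tcp_pos: [0.5508, -0.1934, 0.2109]
eef_rot: [156.9, -15.8, 62.5]
contact_force: [-0.0, -0.3, -1.0]
gripper_width: 0.057
```

```bash
python3 - <<'E'
from h import *
k=K('wrist');np.save('kw8.npy',np.r_[k[0],k[1],k[2],k[3].ravel()])
im=r.capture('wrist')[:,:,::-1]; cv2.imwrite('pics/w8.png',im)
for n in('scene','side'): cv2.imwrite(f'pics/{n}8.png',r.capture(n)[:,:,::-1])
E
python3 q.py
```

```text
t 22.6 x,y,n mm [ -1.2564  -0.4199 140.7154] phi -35.806537634050734 tilt 0.40846125644580694 F xb,yb,nb [ 0.3619  0.6008 -0.3635] M [-0.1358  1.5286 -0.0045] 0.05684410177450201 -112.97820980874276
```

View pics/w8.png

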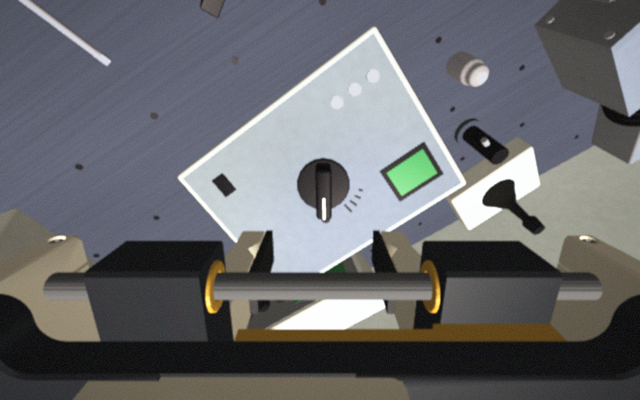

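View pics/scene8.png

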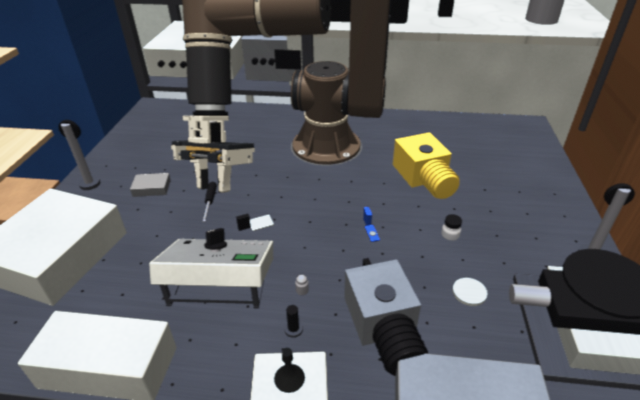

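```bash
python3 - <<'E'
from h import *
crop(cv2.imread('pics/w8.png'),285,140,385,230,8,'pics/w8c.png')
crop(cv2.imread('pics/scene8.png'),180,215,300,300,6,'pics/s8c.png')
E
```

```text
(no output)
```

View pics/w8c.png

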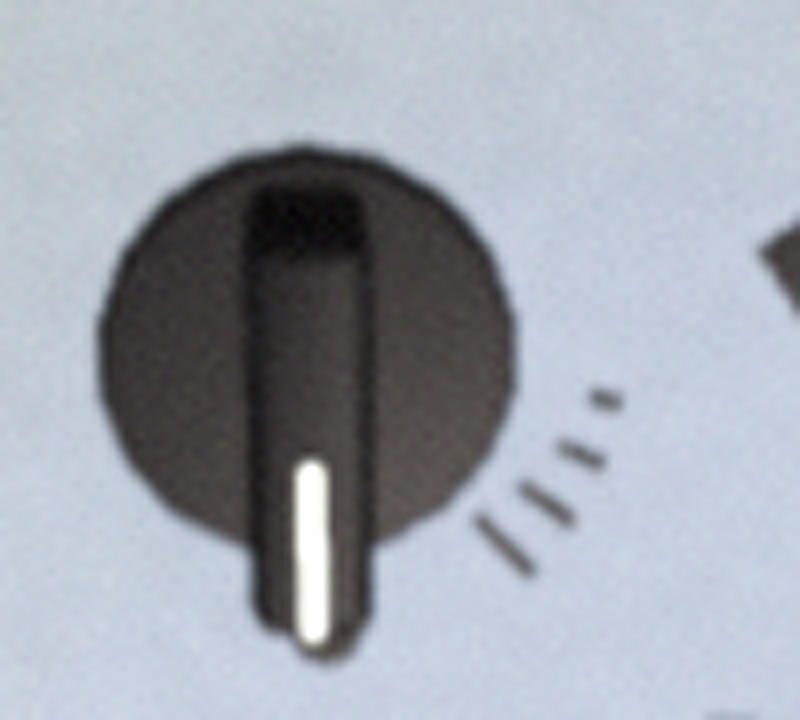

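View pics/s8c.png

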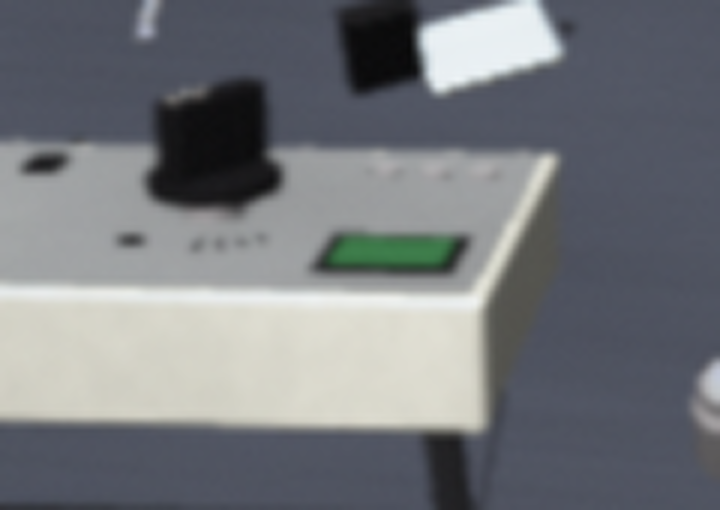

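```bash
python3 - <<'E'
from h import *
np.set_printoptions(precision=2,suppress=True)
k=kl('kw8.npy'); W=lambda u,v,h:onp(u/8+285-.44,v/8+140-.44,h,k)
ang=lambda v:np.degrees(np.arctan2(v[1],v[0]))
dc=W(308,352,.018);print('disc',dc)
print('line',ang(W(312,640,.05)-W(311,465,.05)))
for a,b in (((483,520),(530,573)),((525,488),(572,522)),((563,447),(602,465)),((595,398),(620,402))):
    m=W((a[0]+b[0])/2,(a[1]+b[1])/2,0)-dc; print('mark',ang(m), 'dir',ang(W(*b,0)-W(*a,0)))
kk=kl('kw6.npy');V=lambda u,v,h:onp(u/9+295-.44,v/9+130-.44,h,kk); d6=V(362,335,.018)
print('dot',ang(V(177,592,0)-d6),'line1',ang(V(388,620,0)-d6),'bar then',ang(V(490,602,.05)-V(388,455,.05)))
E
```

```text
disc [-1.41  3.22]
line -35.494586194731106
mark 3.5240644682631794 dir 4.625009173834124
mark 14.484872534661728 dir 17.153685077702026
mark 25.65022567794178 dir 28.445678866321323
mark 37.1924604534822 dir 44.572665110906186
dot -30.71616023429229 line1 5.2139384611769115 bar then 33.28118743677899
```

```bash
python3 - <<'E'
from h import *
a=cv2.imread('pics/scene0.png');b=cv2.imread('pics/scene8.png')
# disc/bar drop check: dark rows in dial column range
for im in(a,b):
    m=(im[222:255,198:235].max(axis=2)<70).astype(np.uint8); n,l,st,c=cv2.connectedComponentsWithStats(m); i=1+st[1:,4].argmax(); print(st[i],c[i])
crop(cv2.imread('pics/side8.png'),190,150,310,250,6,'pics/sd8c.png')
E
```

```text
[  7   6  22  22 281] [16.84697509 18.11032028]
[  7   6  22  22 365] [17.49863014 16.97534247]
```

View pics/sd8c.png

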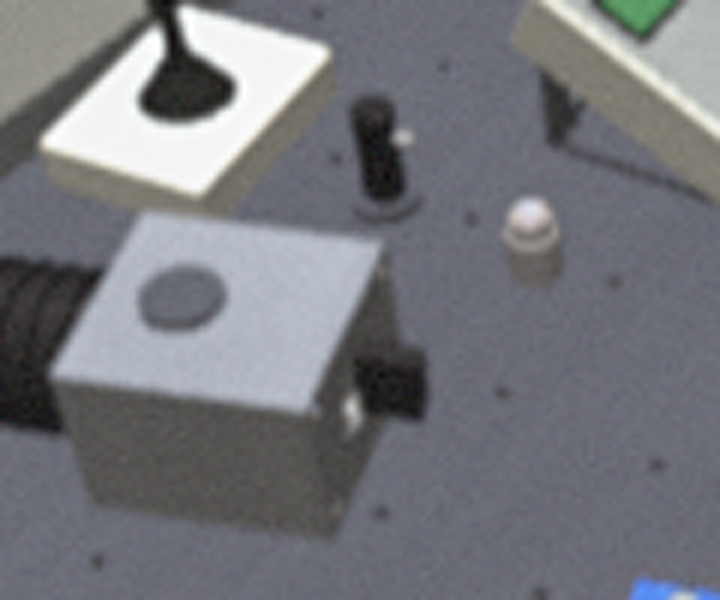

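The dial's bounding rows in the scene view (6 to 28) match those before the job, so it is back out. The slide sits flush in the housing and the gripper touches nothing. Handing in.

```bash
python3 -c "
from plant import r
print(r.close_job())"
```

```text
the job is handed in; nothing more can be done
None
```

I pushed the filter slide fully into the grey housing and let go of it. Then I pushed the lamp dial in, turned it clockwise past the guard to its end stop, and let it spring back out. The job was handed in at about 22.6 s with the gripper clear of everything.

**Filter slide**
- The tab stopped against the front face. A second push with closed fingers at about 15 N did not move it.
- The scene camera put the tab's outer end 33 mm from the front face; home is 34 mm.
- The side camera read 35–39 mm, so the two disagree. Its housing edges were less consistent, so I trusted the scene camera and the push.

**Lamp dial**
- The pointer ended at -35.5° in the panel frame. From the panel marks I estimate the full position at about -31° to -33.5° and the end stop at about -36°. That is about 1.29 rad, near the upper end of the allowed play.
- The dial rose back to its starting height, and its outline in the scene picture covers the same rows as before the job.

**Everything else**
- The blank slide, the blue look-alike and the other loose things look unmoved in the last pictures. I did not measure them.
- The highest force I read was about 33 N, while pulling the dial out with the fingers.

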